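# Collect the log thermometers into their lidded caddy

### The arm

A 6-joint arm with a two-finger parallel gripper is mounted at the origin on the work surface. World frame = base frame: x ahead of the robot, y to its left, z up, the work surface at z = 0. Lengths are in m, angles in rad, forces in N, time in s.
With the tool pointing down it reaches from about 0.375 to 0.9 m from the base axis. Payload 3.1 kg.
Tool frame: the origin (TCP) lies where the fingers leave the gripper's body, on its centre line; the fingertips stand manip.tip_reach ahead of it and the grasp point (between the pads) lies 54 mm ahead of it (manip.tip_reach is the distance from the TCP to the fingertips, in m); z points along the fingers, y is the direction in which the jaws open and shut (so a half turn about z gives the same grasp; the last joint's range is limited). The gripper opens to 85 mm and grips with 20 to 120 N. Pads are 22 mm wide; open, the fingers measure 114 mm over their backs; the gripper's body (76 mm by 85 mm) begins 54 mm behind the grasp point. The pads swing forward as they close: fully open they stand 13 mm farther back than shut.
Start: joints at [-1.308, 0.527, 1.433, -0, 1.181, -0.178], TCP at [0.267, -0.565, 0.304] pointing down, gripper open.
Joint ranges: [-3.08, 3.08], [-0.75, 2.2], [0.22, 2.44], [-1.43, 4.57], [0, 2.65], [-2.85, 2.85]. Speed limits (rad/s): [2.79, 2.79, 3.14, 3.14, 3.14, 3.14].

### API

Orientations are given as a unit quaternion [x, y, z, w].
In Python, from station import manip, cams, order gives the robot as it stands. The module is installed in compiled form; this text tells all that it offers.
- The arm moves only by the tool drive_tool, never from a script. Its arguments are lists of equal length, an entry for each row: "linear": the shift along the tool's x, y, z in mm, a list of three; "rot": the turn, a rotation vector about the tool's x, y, z in degrees, a list of three; "hand": the finger opening in mm, from 0 to 85.4. A call has 1 to 20 rows; each row shifts and turns the pose as measured when the row begins, along the tool's axes as they then stand; what a row does not reach is not made up. A row lasts 1/12 s, in which the tool goes at most 41.7 mm and 7.16 degrees, less where a joint would pass 70% of its speed; a pose out of reach is approached as far as the arm can. A call with a gripper value outside its range is refused whole. The fingers move at their own pace and stop on an object; "force" is the grip in N (left out, the last holds). Time passes only in rows, so rows that do not move let the fingers close. It gives the time, the measured TCP pose, the force and the opening at its end, in the units of the state.
- manip.sense(): the state, without advancing time (a new reading comes with each control period).
- cams.snapshot(name): name is "side" or "top" or "wrist"; returns the picture (480x640x3 uint8, red, green, blue); there is no depth.
- cams.camera_model(name): a dict with "vfov" (degrees; the focal length in pixels is half the picture's height over the tangent of half this angle, whatever the lens; pixels are square), "cx", "cy" (the principal point, pixels), "rvec" (rotation vector, rad) and "tvec" (3), from world to camera coordinates, as OpenCV has them. Camera axes: x right, y down, z forward; pixel columns grow to the right and rows downward; lengths in m; the calibration is good to about 2 mm. A picture is of the moment at which its call begins: read the wrist's pose just before it. camera_model takes no time and is no camera call; for the wrist camera it gives the pose at the moment of the call.
- order.sign_off(): hands the job in, once; it reports no verdict.
Trained networks look in the newest picture that a camera, given by its name, has taken for a name from the list of things; names that differ only in an ending like _2 or _b are one class to them, and where a whole thing is asked for, a point or a joint stands for the part that bears it (a point fixed in the world has none). Each returns a list of dicts, best first, with "score" (0 to 1); they miss things now and then, are a little off and sometimes report something else, mostly with a low value. They report only what shows in the picture. A call takes as long as a camera call. They do not tell look-alikes from the thing itself.
- cams.regions_of(label, camera): "pixels" (480x640 bool, what is visible of it) and "rect" ([left, top, right, bottom] in pixels, round what is visible of it).
- cams.spot_point(label, camera): "at" ([column, row] in pixels: a listed point, or the origin of a listed thing).
The state is a dict: "t": time; "q": joint angles; "qd": joint speeds; "tau": joint torques, N m; "tcp_pos": TCP position; "tool_rot": TCP orientation; "force": force on the tool from outside, world axes, zero at the start; "ft_torque": the same for the moment, N m; "finger_gap": opening from 0.0 (shut) to 1.0 (fully open).
Only numpy, scipy, OpenCV 4.12 (cv2) and the standard library are available. Lean on these libraries where they do the work, as an engineer would, in place of code of your own. Each camera call takes 0.05 s, during which the arm holds its last target. There are 200 camera calls.

### The job

Put the log thermometers away after the morning round: lift the red lid off the metal caddy and lay it on the blue mat, handle up. Then pull every thermometer out of the mushroom log and drop it point down into a cell of the caddy, and when all are in, put the lid back on so that it sits fully down all round. Leave the mushroom punnet, the bottle and the loose mushroom where they are.

Things in the scene. Friction and masses are not known exactly. Their poses are not given: they have to be found in the camera images.
- caddy: Open aluminium box, loose, 1.8 kg, 124 (x) x 84 (y) x 115 mm high, walls 4 mm. Origin at the centre of its underside, z up. Dividers as high as the rim part it into 3 x 2 cells about 36 mm square, centred at x = -40, 0, 40 and y = -20, 20 mm; inner floor 4 mm above the underside. A thermometer in a cell stands wholly below the rim. It may get shoved about.
- lid: Loose red lid, 140 (x) x 100 (y) mm, 0.18 kg: plate with a 12 mm deep skirt that goes outside the caddy rim, 4 mm play all round. Origin at the centre of the skirt's lower edge, z up; plate from z = 12 to 18 mm; black handle bar on it, 60 mm along x, 16 mm thick in y, z = 18 to 48 mm. Starts seated on the caddy: origin 103 mm above the caddy's, axes along the caddy's (either way round).
- mat: Flat blue mat fixed on the bench, 200 (x) x 160 (y) mm, 4 mm thick; origin at the centre of its underside.
- log: Beige mushroom log (fixed), 110 mm thick, 350 mm long along its y axis, on two cradles; origin on the bench under its middle; top 118 mm above the bench. Six loose 13 mm square holes, 50 mm deep, in a row along the top at y = -125, -75, -25, 25, 75, 125 mm; thermometers stand upright in some of them.
- probe1: Thermometer (may be absent), 105 mm long, 50 g: steel stem 10 mm thick, 75 mm long, below a round yellow head 24 mm thick, 30 mm tall, white dial on top. Origin at the stem's lower end, z along the stem to the head. Starts upright in a hole of the log, origin 68 mm above the bench, head from 143 to 173 mm above the bench.
- probe2: Thermometer (may be absent), 105 mm long, 50 g: steel stem 10 mm thick, 75 mm long, below a round yellow head 24 mm thick, 30 mm tall, white dial on top. Origin at the stem's lower end, z along the stem to the head. Starts upright in a hole of the log, origin 68 mm above the bench, head from 143 to 173 mm above the bench.
- probe3: Thermometer (may be absent), 105 mm long, 50 g: steel stem 10 mm thick, 75 mm long, below a round yellow head 24 mm thick, 30 mm tall, white dial on top. Origin at the stem's lower end, z along the stem to the head. Starts upright in a hole of the log, origin 68 mm above the bench, head from 143 to 173 mm above the bench.
- probe4: Thermometer (may be absent), 105 mm long, 50 g: steel stem 10 mm thick, 75 mm long, below a round yellow head 24 mm thick, 30 mm tall, white dial on top. Origin at the stem's lower end, z along the stem to the head. Starts upright in a hole of the log, origin 68 mm above the bench, head from 143 to 173 mm above the bench.
- probe5: Thermometer (may be absent), 105 mm long, 50 g: steel stem 10 mm thick, 75 mm long, below a round yellow head 24 mm thick, 30 mm tall, white dial on top. Origin at the stem's lower end, z along the stem to the head. Starts upright in a hole of the log, origin 68 mm above the bench, head from 143 to 173 mm above the bench.
- probe6: Thermometer (may be absent), 105 mm long, 50 g: steel stem 10 mm thick, 75 mm long, below a round yellow head 24 mm thick, 30 mm tall, white dial on top. Origin at the stem's lower end, z along the stem to the head. Starts upright in a hole of the log, origin 68 mm above the bench, head from 143 to 173 mm above the bench.
- punnet: Bystander: white open box of mushrooms, 130 x 200 x 60 mm, origin at the centre of its underside; leave it alone.
- mister: Bystander: white bottle with a blue cap, 64 mm thick, 170 mm high, origin at the centre of its underside; leave it alone.
- mushroom: Bystander: loose brown mushroom standing on its cap, 60 mm wide, 46 mm high, origin at the centre of its underside; leave it alone.
Mind the look-alikes: they are no part of the job. Leave any turquoise look-alike of the probe2 alone.

How it is judged:
On the way, in this order (a step that is already met when the one before it is completed fails the run):
1. the lid lies on the mat, handle up and let go, with the thermometers still to be collected (horizontal distance between lid and mat below 0.07 m and height (world z) of lid below 0.012 m and angle between lid's own z axis and vertical below 0.15 rad and contact force between the fingers and lid below 0.2 N), for 0.3 s.
2. every thermometer present stands point down in the caddy, let go (x of probe1 in the frame of caddy between -0.058 and 0.058 m and y of probe1 in the frame of caddy between -0.038 and 0.038 m and z of each of probe1, probe2, probe3, probe4, probe5, probe6 in the frame of caddy below 0.02 m and angle between each of probe1, probe2, probe3, probe4, probe5, probe6's own z axis and vertical below 0.6 rad and x of probe2 in the frame of caddy between -0.058 and 0.058 m and y of probe2 in the frame of caddy between -0.038 and 0.038 m and x of probe3 in the frame of caddy between -0.058 and 0.058 m and y of probe3 in the frame of caddy between -0.038 and 0.038 m and x of probe4 in the frame of caddy between -0.058 and 0.058 m and y of probe4 in the frame of caddy between -0.038 and 0.038 m and x of probe5 in the frame of caddy between -0.058 and 0.058 m and y of probe5 in the frame of caddy between -0.038 and 0.038 m and x of probe6 in the frame of caddy between -0.058 and 0.058 m and y of probe6 in the frame of caddy between -0.038 and 0.038 m and contact force between the fingers and probe1 below 0.2 N and contact force between the fingers and probe2 below 0.2 N and contact force between the fingers and probe3 below 0.2 N and contact force between the fingers and probe4 below 0.2 N and contact force between the fingers and probe5 below 0.2 N and contact force between the fingers and probe6 below 0.2 N), for 0.2 s.
At the end, for the whole second after the job is handed in: Every thermometer present stands point down in the caddy (its lower end within 20 mm of the caddy's underside height, leaning less than 0.6 rad); the lid is back on the upright caddy, handle up, within 12 mm of centre, within 4 mm of fully down and level with the rim, and all is at rest (x of probe1 in the frame of caddy between -0.058 and 0.058 m and y of probe1 in the frame of caddy between -0.038 and 0.038 m and z of each of probe1, probe2, probe3, probe4, probe5, probe6 in the frame of caddy below 0.02 m and angle between each of probe1, probe2, probe3, probe4, probe5, probe6's own z axis and vertical below 0.6 rad and x of probe2 in the frame of caddy between -0.058 and 0.058 m and y of probe2 in the frame of caddy between -0.038 and 0.038 m and x of probe3 in the frame of caddy between -0.058 and 0.058 m and y of probe3 in the frame of caddy between -0.038 and 0.038 m and x of probe4 in the frame of caddy between -0.058 and 0.058 m and y of probe4 in the frame of caddy between -0.038 and 0.038 m and x of probe5 in the frame of caddy between -0.058 and 0.058 m and y of probe5 in the frame of caddy between -0.038 and 0.038 m and x of probe6 in the frame of caddy between -0.058 and 0.058 m and y of probe6 in the frame of caddy between -0.038 and 0.038 m and horizontal distance between lid and caddy below 0.012 m and z of lid in the frame of caddy between 0.098 and 0.107 m and angle between the z axis of lid and the z axis of caddy, either way round below 0.04 rad and angle between the x axis of lid and the x axis of caddy, either way round below 0.15 rad and angle between caddy's own z axis and vertical below 0.06 rad and angle between lid's own z axis and vertical below 0.1 rad and linear speed of each of lid, caddy below 0.02 m/s); the robot touches nothing.
It fails at once if a bystander (punnet, bottle, mushroom) is moved more than 30 mm or the bottle is knocked over (distance of any of punnet, mister, mushroom from where it was at the start of the episode above 0.03 m or angle between mister's own z axis and vertical above 0.5 rad).
Of probe1, probe2, probe3, probe4, probe5, probe6 only 3 to 5 are there at a start; the rules pass over those that are not, and their reading is None.
At some moment in a run one of caddy, lid may be knocked a few centimetres aside while the robot is not near it.
It also fails if it takes over 210 s, if anything falls off the work surface, if the arm or the gripper's body presses on something with over 40 N, if the wrist force passes 120 N, or if a joint passes its speed limit or range.

## Working session

There is one attempt and no reset: what is moved stays moved. The work goes in short steps, Python scripts to look and compute and a tool call to move; the robot and the scene stay as the last step left them, time stands still between calls to the robot, and variables do not carry over. Pictures are saved under pics/ and viewed, about 12 in all and at most 16, crops included, and the job is handed in when it is done.

Besides the shell and the picture viewer there is one more tool, called after "Request:" by a JSON object that holds its "name" and its "arguments", one argument or row to a line. drive_tool: Moves the arm, as the interface text tells. Its arguments: {"type":"object","properties":{"linear":{"type":"array","items":{"type":"array","items":{"type":"number"}}},"rot":{"type":"array","items":{"type":"array","items":{"type":"number"}}},"hand":{"type":"array","items":{"type":"number"}},"force":{"type":"number"}},"required":["linear","rot","hand"]}

```bash
mkdir -p pics; cat > h.py <<'E'
import numpy as np, cv2
from station import manip, cams, order
from scipy.spatial.transform import Rotation as R
def snap(n,f=None):
    im=cams.snapshot(n)
    if f: cv2.imwrite('pics/'+f,im[:,:,::-1])
    return im
def cam(n):
    m=cams.camera_model(n); f=240/np.tan(np.radians(m['vfov'])/2)
    K=np.array([[f,0,m['cx']],[0,f,m['cy']],[0,0,1.]])
    return K,cv2.Rodrigues(np.array(m['rvec'],float))[0],np.array(m['tvec'],float).ravel()
def toplane(n,px,z,c=None):
    K,Rm,t=c or cam(n); d=Rm.T@np.linalg.solve(K,[px[0],px[1],1.]); o=-Rm.T@t
    return o+d*(z-o[2])/d[2]
def proj(n,P,c=None):
    K,Rm,t=c or cam(n); p=(Rm@np.atleast_2d(P).T).T+t; p=p@K.T; return p[:,:2]/p[:,2:]
def st():
    s=manip.sense(); r=R.from_quat(s['tool_rot']); print('t',round(s['t'],2),'tcp',np.round(np.array(s['tcp_pos'])*1000,1),'z',np.round(r.as_matrix()[:,2],3),'y',np.round(r.as_matrix()[:,1],3),'gap',round(s['finger_gap'],3),'F',np.round(s['force'],1),'q',np.round(s['q'],2)); return s
E
python3 - <<'E'
from h import *
st(); print(manip.tip_reach)
a=snap('top','top0.png'); 
for l,z in [('caddy',.115),('lid',.103),('mat',.004),('log',0.118),('probe1',.068),('punnet',0),('mister',0),('mushroom',0)]:
    for r in cams.spot_point(l,'top')[:7]: print('top',l,round(r['score'],2),np.round(r['at']),np.round(toplane('top',r['at'],z)*1000))
b=snap('side','side0.png')
for n in ('top','side'):
    K,Rm,t=cam(n); print(n,K[0,0],-Rm.T@t,Rm[2])
E
```

```text
t 0.0 tcp [ 267.1 -564.4  302.9] z [-0.001  0.002 -1.   ] y [ 0.428 -0.904 -0.002] gap 1.001 F [ 0.5 -0.3 -0.3] q [-1.31  0.53  1.43  0.    1.18 -0.18]
0.0726
top caddy 0.63 [476. 277.] [ 486. -348.  115.]
top lid 0.85 [481. 272.] [ 502. -363.  103.]
top mat 0.89 [395. 265.] [ 522. -140.    4.]
top log 0.74 [273. 263.] [513. 204. 118.]
top probe1 0.61 [316. 274.] [488.  86.  68.]
top probe1 0.58 [315. 310.] [389.  87.  68.]
top probe1 0.56 [263. 263.] [516. 237.  68.]
top probe1 0.48 [239. 259.] [525. 303.  68.]
top probe1 0.48 [226. 260.] [523. 341.  68.]
top probe1 0.43 [293. 270.] [497. 151.  68.]
top punnet 0.8 [346. 171.] [798.   6.   0.]
top mister 0.74 [185. 324.] [338. 463.   0.]
top mushroom 0.84 [426. 179.] [ 777. -232.    0.]
top 561.5524401643482 [0.42968171 0.06003744 1.6373335 ] [ 0.08942536 -0.00117656 -0.99599283]
side 484.68847861123055 [0.23326015 0.92633398 0.71845368] [ 0.28697583 -0.77734437 -0.55980407]
```

View pics/top0.png

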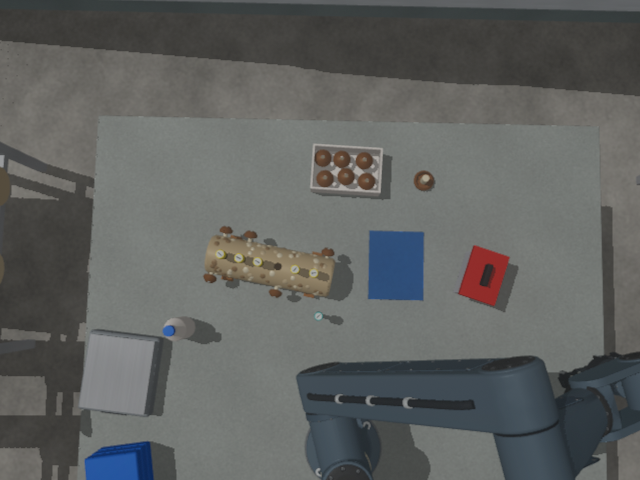

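View pics/side0.png

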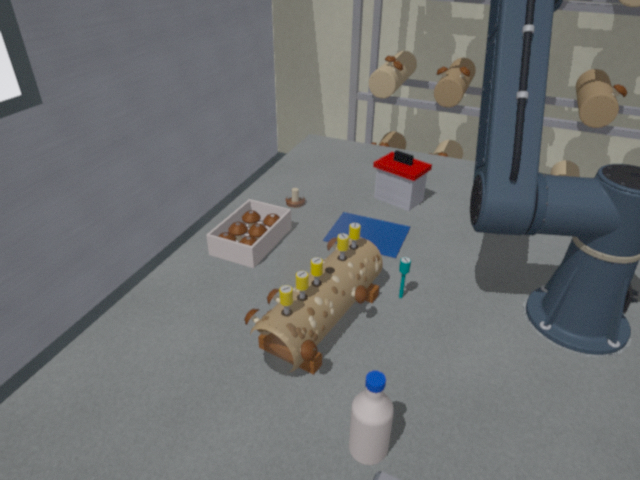

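The top picture shows the red lid with its handle at (484,276), the mat at (396,265), and five yellow thermometers in the log at about (221,254), (239,258), (257,262), (295,270) and (313,273). The thing at (319,316) is the turquoise look-alike; side view shows it at (404,265), off the log, so it stays. Next I measure the lid, mat and probes.

```bash
cat >> h.py <<'E'
def mask(im,k):
    h=cv2.cvtColor(im,cv2.COLOR_RGB2HSV); H,S,V=h[...,0],h[...,1],h[...,2]
    m={'red':((H<8)|(H>172))&(S>180)&(V>60),'blue':(H>100)&(H<125)&(S>150)&(V>50),'yel':(H>20)&(H<34)&(S>130)&(V>110)}[k]
    return m.astype(np.uint8)
def rect(im,k,name,z,c=None,roi=None):
    m=mask(im,k)
    if roi: q=np.zeros_like(m); l,t,r,b=roi; q[t:b,l:r]=m[t:b,l:r]; m=q
    cs=cv2.findContours(m,cv2.RETR_EXTERNAL,cv2.CHAIN_APPROX_NONE)[0]; cc=max(cs,key=cv2.contourArea)
    P=np.array([toplane(name,p[0],z,c)[:2]*1000 for p in cc],np.float32)
    (x,y),(w,h),a=cv2.minAreaRect(P)
    if w<h: w,h,a=h,w,a+90
    return np.round([x,y,w,h,(a+90)%180-90],1)
E
python3 - <<'E'
from h import *
a=cv2.imread('pics/top0.png')[:,:,::-1].copy()
print('lid',rect(a,'red','top',.115,roi=(440,220,540,330))); print('mat',rect(a,'blue','top',.004,roi=(350,210,440,320)))
m=mask(a,'yel');n,_,s,c=cv2.connectedComponentsWithStats(m)
for i in range(1,n):
    if s[i,4]>4: print(c[i],s[i,4],np.round(toplane('top',c[i],.165)*1000))
for p in [(221,254),(239,258),(257,262),(277,266),(295,270),(313,273)]: print(p,np.round(toplane('top',p,.173)*1000))
E
```

```text
lid [ 492.7 -368.5  134.9   95.6  -17.8]
mat [ 5.210e+02 -1.424e+02  1.948e+02  1.543e+02  3.000e-01]
[222.7 255.8] 10 [527. 332. 165.]
[241.77777778 258.88888889] 9 [520. 281. 165.]
(221, 254) [531. 335. 173.]
(239, 258) [522. 288. 173.]
(257, 262) [512. 240. 173.]
(277, 266) [503. 188. 173.]
(295, 270) [494. 141. 173.]
(313, 273) [487.  93. 173.]
```

Request:
{"name": "drive_tool", "arguments": {
  "linear": [
    [36, -10, -3],
    [36, -10, -3],
    [36, -10, -3],
    [36, -10, -3],
    [36, -10, -3],
    [36, -10, -3],
    [36, -10, -3],
    [36, -10, -3],
    [0, 0, 0],
    [0, 0, 0],
    [0, 0, 0],
    [0, 0, 0],
    [0, 0, 0],
    [0, 0, 0],
    [0, 0, 0]
  ],
  "rot": [
    [0, 0, 0],
    [0, 0, 0],
    [0, 0, 0],
    [0, 0, 0],
    [0, 0, 0],
    [0, 0, 0],
    [0, 0, 0],
    [0, 0, 0],
    [0, 0, 7],
    [0, 0, 7],
    [0, 0, 7],
    [0, 0, 7],
    [0, 0, 7],
    [0, 0, 7],
    [0, 0, 1]
  ],
  "hand": [80, 80, 80, 80, 80, 80, 80, 80, 80, 80, 80, 80, 80, 80, 80],
  "force": 40
}}

```text
t: 1.75
tcp_pos: [0.5054, -0.3611, 0.3292]
tool_rot: [0.986, -0.169, 0.002, 0.002]
force: [-0.2, 0.5, 0.6]
finger_gap: 0.937
```

```bash
cat >> h.py <<'E'
def to(x,y,z,yaw=None):
    "tool-axis shift (mm) to world target mm; yaw = wanted world angle of tool y (mod 180)"
    s=st(); M=R.from_quat(s['tool_rot']).as_matrix(); d=M.T@(np.array([x,y,z])-np.array(s['tcp_pos'])*1000)
    print('TOOL SHIFT',np.round(d,1),end=' ')
    if yaw is not None:
        cur=np.degrees(np.arctan2(M[1,1],M[0,1])); print('ROTZ',round(-((yaw-cur+90)%180-90),1),end='')
    print()
E
python3 - <<'E'
from h import *
st(); a=snap('wrist','w0.png'); K,Rm,t=cam('wrist'); print(-Rm.T@t*1000,Rm[2],K[0,0])
print(rect(a,'red','wrist',.121))
E
```

```text
t 1.75 tcp [ 505.4 -361.1  329.2] z [ 0.004 -0.005 -1.   ] y [-0.333 -0.943  0.003] gap 0.937 F [-0.2  0.5  0.6] q [-0.8   0.49  1.42 -0.    1.22  1.11]
[ 571.55001296 -383.66964711  398.98165338] [-0.256278    0.08585232 -0.96278293] 353.257826505598
[ 492.6 -370.1  138.5   98.7  -17.5]
```

View pics/w0.png

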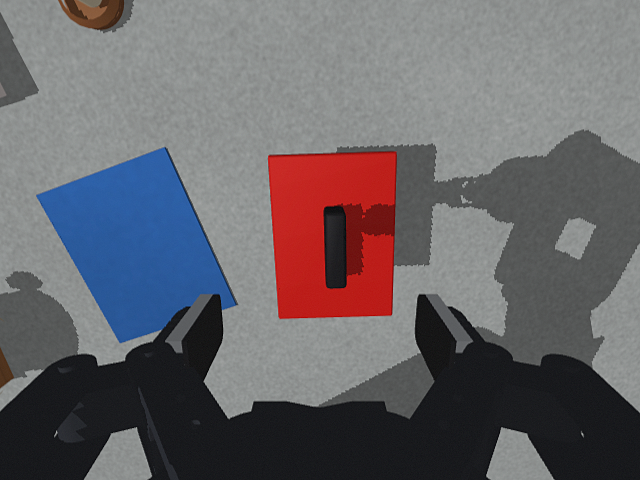

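Wrist picture: lid spans (269–396, 153–318), handle centred at (335,247); measured centre (493,-370), long axis at -17.5°, 138.5 x 98.7 mm, which agrees with the given size and the top view.

Request:
{"name": "drive_tool", "arguments": {
  "linear": [
    [-9, 12.5, 0],
    [0, 0, 25],
    [0, 0, 25],
    [0, 0, 25],
    [0, 0, 25],
    [0, 0, 15],
    [0, 0, 8],
    [0, 0, 0],
    [0, 0, 0]
  ],
  "rot": [
    [0, 0, -2],
    [0, 0, 0],
    [0, 0, 0],
    [0, 0, 0],
    [0, 0, 0],
    [0, 0, 0],
    [0, 0, 0],
    [0, 0, 0],
    [0, 0, 0]
  ],
  "hand": [60, 60, 60, 60, 60, 60, 60, 60, 60]
}}

```text
t: 2.55
tcp_pos: [0.4946, -0.3741, 0.2048]
tool_rot: [0.99, -0.138, 0.006, 0.005]
force: [0.6, 0.2, 0.5]
finger_gap: 0.706
```

```bash
python3 - <<'E'
from h import *
to(493,-370,199,72.5)
E
```

```text
t 2.55 tcp [ 494.6 -374.1  204.8] z [ 0.011 -0.012 -1.   ] y [-0.273 -0.962  0.009] gap 0.706 F [0.6 0.2 0.5] q [-0.83  0.64  1.54 -0.    0.95  1.02]
TOOL SHIFT [-2.8 -3.6  5.8] ROTZ 1.7
```

Request:
{"name": "drive_tool", "arguments": {
  "linear": [
    [-2.8, -3.6, 4],
    [0, 0, 1],
    [0, 0, 0],
    [0, 0, 0],
    [0, 0, 0],
    [0, 0, 0],
    [0, 0, 0],
    [0, 0, 0]
  ],
  "rot": [
    [0.5, -0.8, 1.7],
    [0, 0, 0],
    [0, 0, 0],
    [0, 0, 0],
    [0, 0, 0],
    [0, 0, 0],
    [0, 0, 0],
    [0, 0, 0]
  ],
  "hand": [40, 10, 5, 5, 5, 5, 5, 5],
  "force": 60
}}

```text
t: 3.22
tcp_pos: [0.495, -0.3722, 0.2054]
tool_rot: [0.989, -0.15, 0.004, 0.003]
force: [0.2, 0.2, -1.9]
finger_gap: 0.176
```

```bash
cat >> h.py <<'E'
def lvl():
    M=R.from_quat(manip.sense()['tool_rot']).as_matrix(); print('LEVEL rot xy',np.round(np.degrees(M.T@np.cross(M[:,2],[0,0,-1])),2))
E
python3 - <<'E'
from h import *
to(493,-370,199,72.5);lvl()
E
```

```text
t 3.22 tcp [ 495.  -372.2  205.4] z [ 0.007 -0.008 -1.   ] y [-0.296 -0.955  0.005] gap 0.176 F [ 0.2  0.2 -1.9] q [-0.82  0.64  1.54 -0.    0.95  1.05]
TOOL SHIFT [-2.6 -1.5  6.3] ROTZ 0.3
LEVEL rot xy [ 0.3 -0.5 -0. ]
```

Request:
{"name": "drive_tool", "arguments": {
  "linear": [
    [0, 0, 0],
    [0, 0, 0],
    [-2.6, -1.5, 6]
  ],
  "rot": [
    [0, 0, 0],
    [0, 0, 0],
    [0.3, -0.5, 0]
  ],
  "hand": [40, 40, 40]
}}

```text
t: 3.47
tcp_pos: [0.4939, -0.3711, 0.201]
tool_rot: [0.989, -0.15, 0.002, 0.001]
force: [-0.1, -0.4, -0.6]
finger_gap: 0.473
```

Request:
{"name": "drive_tool", "arguments": {
  "linear": [
    [0, 0, 0]
  ],
  "rot": [
    [0, 0, 0]
  ],
  "hand": [40]
}}

```text
t: 3.55
tcp_pos: [0.4932, -0.3704, 0.2]
tool_rot: [0.989, -0.15, 0.001, 0.0]
force: [0.1, 0.2, -0.4]
finger_gap: 0.468
```

```bash
python3 - <<'E'
from h import *
to(493,-370,199,72.5);lvl()
E
```

```text
t 3.55 tcp [ 493.2 -370.4  200. ] z [ 0.001 -0.001 -1.   ] y [-0.296 -0.955  0.001] gap 0.468 F [ 0.1  0.2 -0.4] q [-0.83  0.64  1.54 -0.    0.95  1.05]
TOOL SHIFT [-0.3 -0.3  1. ] ROTZ 0.3
LEVEL rot xy [ 0.05 -0.08 -0.  ]
```

Request:
{"name": "drive_tool", "arguments": {
  "linear": [
    [0, 0, 0],
    [0, 0, 0],
    [0, 0, 0],
    [0, 0, 0],
    [0, 0, 0],
    [0, 0, 0],
    [0, 0, -4],
    [0, 0, -6],
    [0, 0, -10],
    [0, 0, -15],
    [0, 0, -15],
    [0, 0, -15],
    [0, 0, 0]
  ],
  "rot": [
    [0, 0, 0],
    [0, 0, 0],
    [0, 0, 0],
    [0, 0, 0],
    [0, 0, 0],
    [0, 0, 0],
    [0, 0, 0],
    [0, 0, 0],
    [0, 0, 0],
    [0, 0, 0],
    [0, 0, 0],
    [0, 0, 0],
    [0, 0, 0]
  ],
  "hand": [10, 5, 5, 5, 5, 5, 5, 5, 5, 5, 5, 5, 5],
  "force": 80
}}

```text
t: 4.63
tcp_pos: [0.4924, -0.3694, 0.2681]
tool_rot: [0.989, -0.15, -0.001, -0.001]
force: [0.9, -0.7, -1.5]
finger_gap: 0.17
```

```bash
python3 - <<'E'
from h import *
to(521,-142,265,90);lvl()
E
```

```text
t 4.63 tcp [ 492.4 -369.4  268.1] z [-0.003  0.003 -1.   ] y [-0.296 -0.955 -0.002] gap 0.17 F [ 0.9 -0.7 -1.5] q [-0.82  0.56  1.49 -0.    1.1   1.05]
TOOL SHIFT [ -39.9 -225.7    3.6] ROTZ -17.2
LEVEL rot xy [-0.1   0.19  0.  ]
```

Request:
{"name": "drive_tool", "arguments": {
  "linear": [
    [-5, -28, 0],
    [-5, -28, 0],
    [-5, -28, 0],
    [-5, -28, 0],
    [-5, -28, 0],
    [-5, -28, 0],
    [-5, -28, 0],
    [-5, -28, 0],
    [0, 0, 20],
    [0, 0, 25],
    [0, 0, 25],
    [0, 0, 25],
    [0, 0, 25],
    [0, 0, 15],
    [0, 0, 8],
    [0, 0, 4],
    [0, 0, 0]
  ],
  "rot": [
    [0, 0, 0],
    [0, 0, 0],
    [0, 0, 0],
    [0, 0, 0],
    [0, 0, 0],
    [0, 0, 0],
    [0, 0, 0],
    [0, 0, 0],
    [0, 0, 0],
    [0, 0, 0],
    [0, 0, 0],
    [0, 0, 0],
    [0, 0, 0],
    [0, 0, 0],
    [0, 0, 0],
    [0, 0, 0],
    [0, 0, 0]
  ],
  "hand": [5, 5, 5, 5, 5, 5, 5, 5, 5, 5, 5, 5, 5, 5, 5, 5, 5]
}}

```text
t: 6.05
tcp_pos: [0.5237, -0.1348, 0.1182]
tool_rot: [0.989, -0.15, 0.005, 0.002]
force: [-0.1, -0.5, -1.0]
finger_gap: 0.168
```

```bash
python3 - <<'E'
from h import *
to(521,-142,101,72.5);lvl()
E
```

```text
t 6.05 tcp [ 523.7 -134.8  118.2] z [ 0.009 -0.006 -1.   ] y [-0.296 -0.955  0.003] gap 0.168 F [-0.1 -0.5 -1. ] q [-0.46  0.7   1.79 -0.    0.64  1.42]
TOOL SHIFT [-0.6  7.6 17.2] ROTZ 0.3
LEVEL rot xy [ 0.18 -0.59  0.  ]
```

Request:
{"name": "drive_tool", "arguments": {
  "linear": [
    [0, 7, 8],
    [0, 0, 5],
    [0, 0, 3],
    [0, 0, 1],
    [0, 0, 0]
  ],
  "rot": [
    [0.2, -0.6, 0],
    [0, 0, 0],
    [0, 0, 0],
    [0, 0, 0],
    [0, 0, 0]
  ],
  "hand": [5, 5, 5, 5, 5]
}}

```text
t: 6.47
tcp_pos: [0.5237, -0.1439, 0.1027]
tool_rot: [0.989, -0.15, 0.003, 0.001]
force: [-0.6, 0.1, -1.7]
finger_gap: 0.166
```

Request:
{"name": "drive_tool", "arguments": {
  "linear": [
    [0, 0, 1.5],
    [0, 0, 0],
    [0, 0, 0],
    [0, 0, 0],
    [0, 0, 0],
    [0, 0, -10],
    [0, 0, -30],
    [0, 0, -40],
    [0, 0, -40],
    [0, 0, -40],
    [0, 0, -40],
    [0, 0, -30],
    [0, 0, 0]
  ],
  "rot": [
    [0, 0, 0],
    [0, 0, 0],
    [0, 0, 0],
    [0, 0, 0],
    [0, 0, 0],
    [0, 0, 0],
    [0, 0, 0],
    [0, 0, 0],
    [0, 0, 0],
    [0, 0, 0],
    [0, 0, 0],
    [0, 0, 0],
    [0, 0, 0]
  ],
  "hand": [5, 45, 45, 45, 45, 45, 45, 45, 45, 45, 45, 45, 45],
  "force": 40
}}

```text
t: 7.55
tcp_pos: [0.5218, -0.1425, 0.3471]
tool_rot: [0.989, -0.15, 0.004, 0.001]
force: [0.9, 0.1, 1.2]
finger_gap: 0.526
```

```bash
python3 - <<'E'
from h import *
a=snap('wrist','w1.png'); print('lid',rect(a,'red','wrist',.022)); b=snap('top')
print('lid top',rect(b,'red','top',.020))
to(490,65,340);lvl()
E
```

```text
lid [ 522.9 -143.2  136.8   98.5  -17.2]
lid top [ 483.4 -164.1   56.6   32.7  -22.8]
t 7.65 tcp [ 519.8 -141.6  342.1] z [-0.     0.001 -1.   ] y [-0.297 -0.955 -0.001] gap 0.527 F [-0.3 -0.3 -0.5] q [-0.47  0.37  1.6   0.    1.17  1.4 ]
TOOL SHIFT [ -89.8 -188.5    2.3] 
LEVEL rot xy [-0.04  0.03 -0.  ]
```

View pics/w1.png

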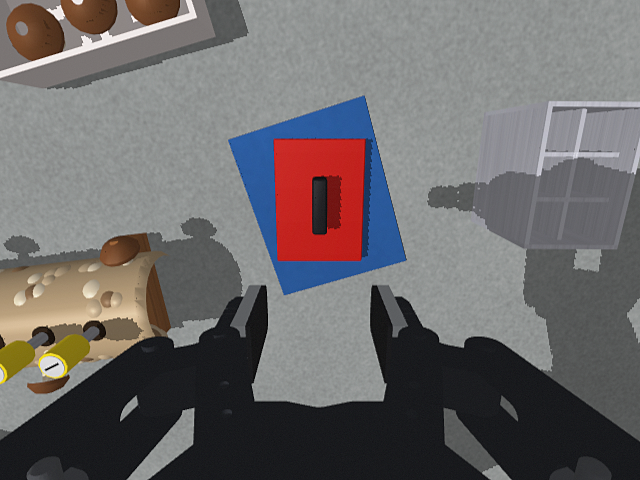

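Wrist picture: the lid lies flat and handle-up inside the blue mat (275–365, 139–262); the open caddy is at right (545–640,100–248). Now to the log, jaws turned across the row.

Request:
{"name": "drive_tool", "arguments": {
  "linear": [
    [-12, -30, 0],
    [-12, -30, 0],
    [-12, -30, 0],
    [-12, -30, 0],
    [-12, -30, 0],
    [-12, -30, 0],
    [-12, -30, 0],
    [-12, -30, 0],
    [-6, -14, 0]
  ],
  "rot": [
    [0, 0, 0],
    [0, 0, 0],
    [0, 0, 0],
    [0, 0, 0],
    [0, 0, 0],
    [0, 0, 0],
    [0, 0, 0],
    [0, 0, 0],
    [0, 0, 0]
  ],
  "hand": [60, 60, 60, 60, 60, 60, 60, 60, 60]
}}

```text
t: 8.4
tcp_pos: [0.4885, 0.1386, 0.3267]
tool_rot: [0.988, -0.156, -0.017, 0.001]
force: [0.1, -0.4, 0.4]
finger_gap: 0.703
```

Request:
{"name": "drive_tool", "arguments": {
  "linear": [
    [0, 0, 0],
    [0, 0, 0],
    [0, 0, 0],
    [0, 0, 0],
    [0, 0, 0],
    [0, 0, 0],
    [0, 0, 0],
    [0, 0, 0],
    [0, 0, 0],
    [0, 0, 0],
    [0, 0, 0],
    [0, 0, 0],
    [0, 0, 0],
    [0, 0, 0],
    [0, 0, 0]
  ],
  "rot": [
    [0, 0, -7],
    [0, 0, -7],
    [0, 0, -7],
    [0, 0, -7],
    [0, 0, -7],
    [0, 0, -7],
    [0, 0, -7],
    [0, 0, -7],
    [0, 0, -7],
    [0, 0, -7],
    [0, 0, -7],
    [0, 0, -7],
    [0, 0, -7],
    [0, 0, -6],
    [0, 0, 0]
  ],
  "hand": [60, 60, 60, 60, 60, 60, 60, 60, 60, 60, 60, 60, 60, 60, 60]
}}

```text
t: 9.65
tcp_pos: [0.4643, 0.1434, 0.2943]
tool_rot: [0.755, 0.653, -0.043, -0.037]
force: [0.7, 0.1, -0.4]
finger_gap: 0.701
```

```bash
cat >> h.py <<'E'
def heads(zc=.171,f=None):
    c=cam('wrist'); a=snap('wrist',f); h=cv2.cvtColor(a,cv2.COLOR_RGB2HSV)
    y=mask(a,'yel'); n,l,s,_=cv2.connectedComponentsWithStats(y); out=[]
    w=((h[...,1]<50)&(h[...,2]>150)).astype(np.uint8)
    n,l,s,ce=cv2.connectedComponentsWithStats(w); yd=cv2.dilate(y,np.ones((5,5)))
    for i in range(1,n):
        if s[i,4]>60 and (yd[l==i].mean()>.15):
            (x,yy),_,_=cv2.minAreaRect(np.argwhere(l==i)[:,::-1].astype(np.float32)); print('dial',np.round([x,yy]),s[i,4],np.round(toplane('wrist',(x,yy),.173,c)*1000,1))
    return a
E
python3 - <<'E'
from h import *
to(490,130,340,-10.3);lvl(); heads(f='w2.png')
E
```

```text
t 9.65 tcp [464.3 143.4 294.3] z [-0.114 -0.001 -0.994] y [ 0.983 -0.144 -0.112] gap 0.701 F [ 0.7  0.1 -0.4] q [0.07 0.39 1.73 0.01 1.14 0.21]
TOOL SHIFT [-10.4  22.  -48.3] ROTZ 2.0
LEVEL rot xy [-6.44  0.98 -0.  ]
dial [417.  64.] 1254 [512.5 239.2 173. ]
dial [396. 260.] 763 [495.  141.1 173. ]
```

View pics/w2.png

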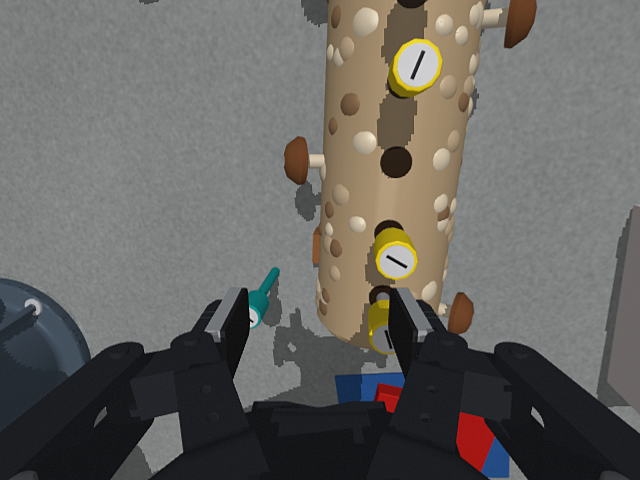

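The picture shows two log dials clearly, at (417,65) and (396,260), a third partly hidden at (385,335), and the turquoise look-alike at (255,310), well off the log. The two fixes are 99.7 mm apart (two holes), and fit the top-view row. The tool drifted to a 6.5° tilt, so I level it.

Request:
{"name": "drive_tool", "arguments": {
  "linear": [
    [0, 0, -10],
    [0, 0, -5],
    [0, 0, 0],
    [0, 0, 0]
  ],
  "rot": [
    [-3.2, 0.5, 1],
    [-3.2, 0.5, 1],
    [0, 0, 0],
    [0, 0, 0]
  ],
  "hand": [50, 50, 50, 50]
}}

```text
t: 10.03
tcp_pos: [0.4631, 0.1431, 0.3048]
tool_rot: [0.773, 0.635, -0.005, -0.002]
force: [1.0, 0.8, -0.2]
finger_gap: 0.59
```

```bash
python3 - <<'E'
from h import *
to(486.2,91.9,300,-10.1);lvl()
E
```

```text
t 10.03 tcp [463.1 143.1 304.8] z [-0.01  -0.003 -1.   ] y [ 0.981 -0.194 -0.009] gap 0.59 F [ 1.   0.8 -0.2] q [ 0.07  0.34  1.77 -0.    1.04  0.27]
TOOL SHIFT [-45.7  32.6   4.7] ROTZ -1.1
LEVEL rot xy [-0.52  0.27 -0.  ]
```

Request:
{"name": "drive_tool", "arguments": {
  "linear": [
    [-15, 11, 0],
    [-15, 11, 0],
    [-15, 11, 0],
    [0, 0, 0],
    [0, 0, 0]
  ],
  "rot": [
    [-0.5, 0.3, -1],
    [0, 0, 0],
    [0, 0, 0],
    [0, 0, 0],
    [0, 0, 0]
  ],
  "hand": [50, 50, 50, 50, 50]
}}

```text
t: 10.45
tcp_pos: [0.4865, 0.0917, 0.3014]
tool_rot: [0.768, 0.641, -0.004, -0.005]
force: [-1.2, -0.4, -0.1]
finger_gap: 0.586
```

```bash
python3 - <<'E'
from h import *
to(486.2,91.9,218,-10.1);lvl();heads(f='w3.png')
E
```

```text
t 10.45 tcp [486.5  91.7 301.4] z [-0.012  0.002 -1.   ] y [ 0.984 -0.179 -0.012] gap 0.586 F [-1.2 -0.4 -0.1] q [-0.04  0.36  1.75  0.    1.04  0.14]
TOOL SHIFT [ 0.2  0.7 83.4] ROTZ -0.2
LEVEL rot xy [-0.7   0.01 -0.  ]
dial [320. 176.] 818 [495.4 140.9 173. ]
dial [320. 260.] 664 [486.3  91.8 173. ]
```

View pics/w3.png

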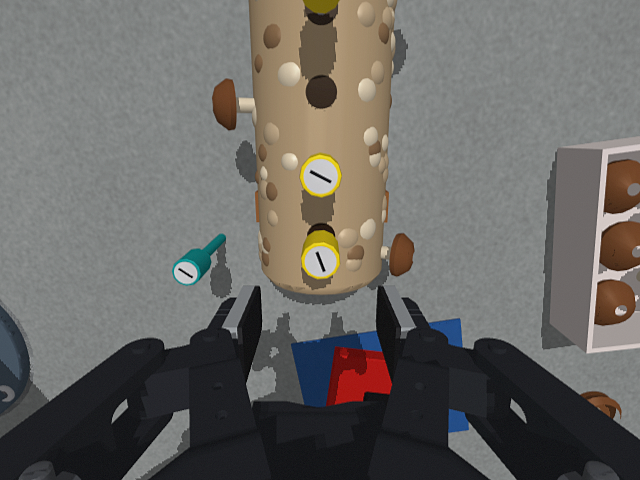

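Confirmed: dial at (320,260) is the end yellow thermometer, (486.3, 91.8); the turquoise one is at (186,270), 100 mm away. Descend and grip.

Request:
{"name": "drive_tool", "arguments": {
  "linear": [
    [0, 0.7, 15],
    [0, 0, 22],
    [0, 0, 22],
    [0, 0, 15],
    [0, 0, 8],
    [0, 0, 0]
  ],
  "rot": [
    [-0.7, 0, 0],
    [0, 0, 0],
    [0, 0, 0],
    [0, 0, 0],
    [0, 0, 0],
    [0, 0, 0]
  ],
  "hand": [50, 50, 50, 50, 50, 50]
}}

```text
t: 11.0
tcp_pos: [0.4864, 0.0953, 0.2165]
tool_rot: [0.767, 0.641, 0.0, -0.0]
force: [0.1, 0.1, 0.5]
finger_gap: 0.585
```

```bash
python3 - <<'E'
from h import *
to(486.2,91.9,218,-10.1);lvl()
E
```

```text
t 11.0 tcp [486.4  95.3 216.5] z [-0.     0.001 -1.   ] y [ 0.984 -0.178 -0.   ] gap 0.585 F [0.1 0.1 0.5] q [-0.03  0.49  1.84  0.    0.81  0.14]
TOOL SHIFT [-3.4  0.4 -1.5] ROTZ -0.1
LEVEL rot xy [-0.02 -0.07  0.  ]
```

Request:
{"name": "drive_tool", "arguments": {
  "linear": [
    [-3.4, 0, 0],
    [0, 0, 0],
    [0, 0, 0],
    [0, 0, 0],
    [0, 0, 0],
    [0, 0, 0],
    [0, 0, -5],
    [0, 0, -12],
    [0, 0, -20],
    [0, 0, -20],
    [0, 0, -20],
    [0, 0, -5],
    [0, 0, 0]
  ],
  "rot": [
    [0, 0, 0],
    [0, 0, 0],
    [0, 0, 0],
    [0, 0, 0],
    [0, 0, 0],
    [0, 0, 0],
    [0, 0, 0],
    [0, 0, 0],
    [0, 0, 0],
    [0, 0, 0],
    [0, 0, 0],
    [0, 0, 0],
    [0, 0, 0]
  ],
  "hand": [50, 20, 15, 15, 15, 15, 15, 15, 15, 15, 15, 15, 15],
  "force": 50
}}

```text
t: 12.08
tcp_pos: [0.4861, 0.0925, 0.3067]
tool_rot: [0.767, 0.641, 0.002, 0.001]
force: [-0.2, 0.7, -0.5]
finger_gap: 0.261
```

```bash
python3 - <<'E'
from h import *
snap('top','top1.png')
to(493,-370,300,-10.1);lvl()
im=cv2.imread('pics/top1.png')[180:340,200:540]; cv2.imwrite('pics/top1c.png',cv2.resize(im,None,fx=2.3,fy=2.3,interpolation=2))
for r in cams.spot_point('caddy','top')[:2]: print(r['score'],r['at'],toplane('top',r['at'],0)*1000)
E
```

```text
t 12.13 tcp [486.1  92.5 306.3] z [ 0.004  0.001 -1.   ] y [ 0.984 -0.178  0.004] gap 0.265 F [0.4 0.5 0.1] q [-0.04  0.35  1.75  0.    1.04  0.14]
TOOL SHIFT [-453.9   88.9    5.7] ROTZ -0.1
LEVEL rot xy [ 0.22 -0.12  0.  ]
0.83 [474.6, 277.3] [ 490.57051728 -373.76830868    0.        ]
0.72 [343.9, 172.8] [791.88580142  12.59416673   0.        ]
```

View pics/top1c.png

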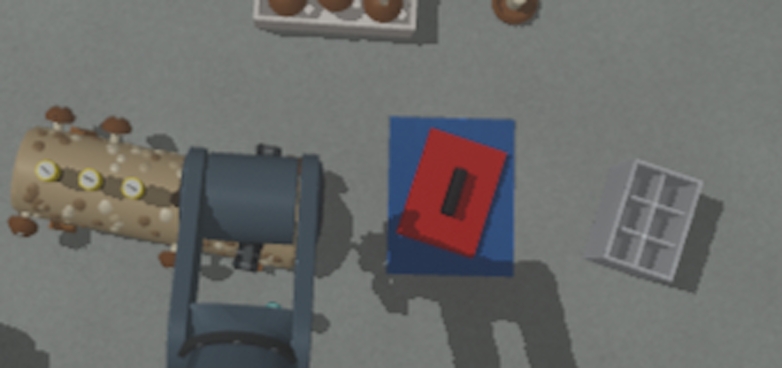

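Five thermometers total: one in hand, three visible on the log (crop (47,170), (90,180), (132,188)), one under the arm; the caddy stands open at crop (654,220). Carry it to the caddy.

Request:
{"name": "drive_tool", "arguments": {
  "linear": [
    [-20, 4, 0],
    [-34, 7, 0],
    [-34, 7, 0],
    [-34, 7, 0],
    [-34, 7, 0],
    [-34, 7, 0],
    [-34, 7, 0],
    [-34, 7, 0],
    [-34, 7, 0],
    [-34, 7, 0],
    [-34, 7, 0],
    [-34, 7, 0],
    [-20, 4, 0],
    [0, 0, 0]
  ],
  "rot": [
    [0, 0, 0],
    [0, 0, 0],
    [0, 0, 0],
    [0, 0, 0],
    [0, 0, 0],
    [0, 0, 0],
    [0, 0, 0],
    [0, 0, 0],
    [0, 0, 0],
    [0, 0, 0],
    [0, 0, 0],
    [0, 0, 0],
    [0, 0, 0],
    [0, 0, 0]
  ],
  "hand": [15, 15, 15, 15, 15, 15, 15, 15, 15, 15, 15, 15, 15, 15]
}}

```text
t: 13.35
tcp_pos: [0.4883, -0.3456, 0.2786]
tool_rot: [0.766, 0.643, -0.005, -0.018]
force: [-0.1, 0.0, -0.6]
finger_gap: 0.262
```

```bash
python3 - <<'E'
from h import *
to(493,-370,300,-10.1);lvl()
snap('wrist','w4.png')
E
```

```text
t 13.35 tcp [ 488.3 -345.6  278.6] z [-0.03   0.021 -0.999] y [ 0.984 -0.172 -0.034] gap 0.262 F [-0.1  0.  -0.6] q [-0.8   0.53  1.51 -0.01  1.14 -0.62]
TOOL SHIFT [-22.9   8.1 -22.1] ROTZ 0.2
LEVEL rot xy [-1.92 -0.87 -0.  ]
```

View pics/w4.png

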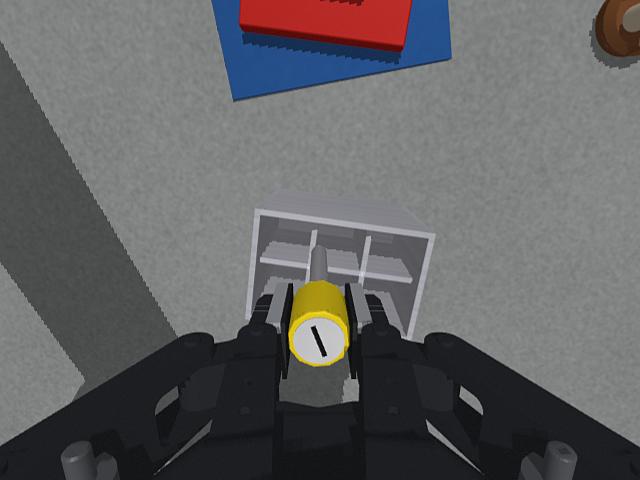

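Picture: probe held upright; the caddy's far rim runs from (256,209) to (435,236). I'll fix the caddy's pose from these corners.

```bash
cat >> h.py <<'E'
def caddy(pl,pr,z=.115,c=None):
    "outer far (+y) rim corners, left(-x) and right(+x) pixels -> centre mm, yaw deg, measured length"
    a=toplane('wrist',pl,z,c)[:2]*1000;b=toplane('wrist',pr,z,c)[:2]*1000
    u=(b-a)/np.linalg.norm(b-a);v=np.array([-u[1],u[0]]);ce=(a+b)/2-42*v
    print('caddy',np.round(ce,1),'yaw',round(np.degrees(np.arctan2(u[1],u[0])),1),'len',round(np.linalg.norm(b-a),1)); return ce,u,v
def cells(ce,u,v):
    for i in(-40,0,40):
        for j in(-20,20): print((i,j),np.round(ce+i*u+j*v,1))
E
python3 - <<'E'
from h import *
cells(*caddy((256,209),(435,236)))
E
```

```text
caddy [ 490.5 -368.2] yaw -18.2 len 122.3
(-40, -20) [ 446.3 -374.7]
(-40, 20) [ 458.8 -336.7]
(0, -20) [ 484.3 -387.2]
(0, 20) [ 496.8 -349.1]
(40, -20) [ 522.3 -399.6]
(40, 20) [ 534.8 -361.6]
```

Request:
{"name": "drive_tool", "arguments": {
  "linear": [
    [-20, 2, -15],
    [-21, 1, -8],
    [0, 0, 0],
    [0, 0, 0]
  ],
  "rot": [
    [-1.5, -0.7, 0],
    [-0.4, -0.2, 0],
    [0, 0, 0],
    [0, 0, 0]
  ],
  "hand": [15, 15, 15, 15]
}}

```text
t: 13.73
tcp_pos: [0.4822, -0.3796, 0.294]
tool_rot: [0.765, 0.644, 0.001, -0.01]
force: [0.0, -0.2, -0.5]
finger_gap: 0.267
```

```bash
python3 - <<'E'
from h import *
to(484.3,-387.2,195,-10.1);lvl()
E
```

```text
t 13.73 tcp [ 482.2 -379.6  294. ] z [-0.011  0.017 -1.   ] y [ 0.985 -0.171 -0.014] gap 0.267 F [ 0.  -0.2 -0.5] q [-0.85  0.53  1.46  0.    1.17 -0.68]
TOOL SHIFT [-8.5  4.8 98.9] ROTZ 0.3
LEVEL rot xy [-0.8  -0.83 -0.  ]
```

Request:
{"name": "drive_tool", "arguments": {
  "linear": [
    [-7, 3.4, 0],
    [0, 0, 15],
    [0, 0, 22],
    [0, 0, 22],
    [0, 0, 12],
    [0, 0, 0]
  ],
  "rot": [
    [-0.8, -0.8, 0],
    [0, 0, 0],
    [0, 0, 0],
    [0, 0, 0],
    [0, 0, 0],
    [0, 0, 0]
  ],
  "hand": [15, 15, 15, 15, 15, 15]
}}

```text
t: 14.23
tcp_pos: [0.4858, -0.3785, 0.2181]
tool_rot: [0.763, 0.647, 0.001, -0.001]
force: [-0.8, -0.1, -0.8]
finger_gap: 0.262
```

```bash
python3 - <<'E'
from h import *
to(484.3,-387.2,195,-10.1);lvl()
E
```

```text
t 14.23 tcp [ 485.8 -378.5  218.1] z [-0.     0.003 -1.   ] y [ 0.987 -0.163 -0.001] gap 0.262 F [-0.8 -0.1 -0.8] q [-0.84  0.62  1.53  0.    0.99 -0.68]
TOOL SHIFT [-8.9 -0.  23.1] ROTZ 0.7
LEVEL rot xy [-0.05 -0.18 -0.  ]
```

Request:
{"name": "drive_tool", "arguments": {
  "linear": [
    [-8.5, 0, 4],
    [0, 0, 5],
    [0, 0, 0]
  ],
  "rot": [
    [0, 0, 0.5],
    [0, 0, 0],
    [0, 0, 0]
  ],
  "hand": [15, 15, 15]
}}

```text
t: 14.48
tcp_pos: [0.4849, -0.3847, 0.2079]
tool_rot: [0.765, 0.644, 0.001, -0.002]
force: [-0.7, -0.0, -0.7]
finger_gap: 0.263
```

```bash
python3 - <<'E'
from h import *
to(484.3,-387.2,195,-10.1);lvl()
E
```

```text
t 14.48 tcp [ 484.9 -384.7  207.9] z [-0.002  0.005 -1.   ] y [ 0.986 -0.17  -0.002] gap 0.263 F [-0.7 -0.  -0.7] q [-0.85  0.64  1.53  0.    0.98 -0.68]
TOOL SHIFT [-2.6 -0.2 12.9] ROTZ 0.3
LEVEL rot xy [-0.14 -0.27  0.  ]
```

Request:
{"name": "drive_tool", "arguments": {
  "linear": [
    [-3, 0, 7],
    [-0.5, 0, 4],
    [0, 0, 0],
    [0, 0, 0],
    [0, 0, 0],
    [0, 0, 0],
    [0, 0, -15],
    [0, 0, -25],
    [0, 0, -30],
    [0, 0, -30],
    [0, 0, 0]
  ],
  "rot": [
    [0, 0, 0],
    [0, 0, 0],
    [0, 0, 0],
    [0, 0, 0],
    [0, 0, 0],
    [0, 0, 0],
    [0, 0, 0],
    [0, 0, 0],
    [0, 0, 0],
    [0, 0, 0],
    [0, 0, 0]
  ],
  "hand": [15, 15, 15, 50, 50, 50, 50, 50, 50, 50, 50]
}}

```text
t: 15.4
tcp_pos: [0.4846, -0.3897, 0.3013]
tool_rot: [0.765, 0.644, 0.001, -0.002]
force: [0.9, -0.7, 0.7]
finger_gap: 0.588
```

```bash
python3 - <<'E'
from h import *
to(495,141,310,-10.1);lvl()
snap('wrist','w5.png')
E
```

```text
t 15.4 tcp [ 484.6 -389.7  301.3] z [-0.     0.004 -1.   ] y [ 0.985 -0.17  -0.001] gap 0.588 F [ 0.9 -0.7  0.7] q [-0.86  0.53  1.44  0.    1.18 -0.69]
TOOL SHIFT [524.7 -80.1  -6.7] ROTZ 0.3
LEVEL rot xy [-0.05 -0.22 -0.  ]
```

View pics/w5.png

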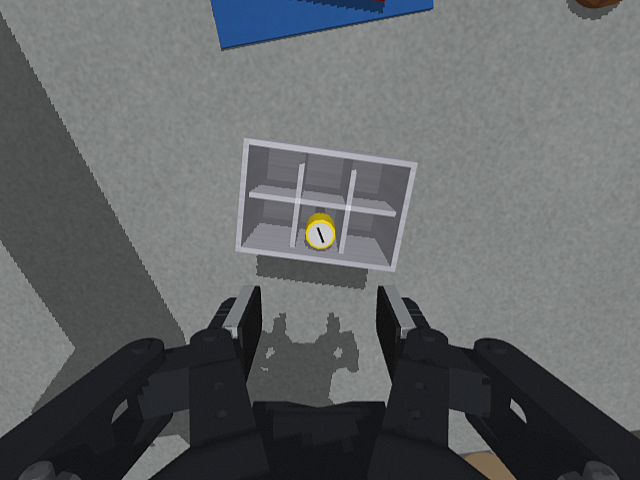

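Picture: the first thermometer stands in the centre cell of the near row (320,232); caddy rim corners (245,139), (417,162), (395,270), (236,251). Next: the second thermometer.

Request:
{"name": "drive_tool", "arguments": {
  "linear": [
    [20, -3, -2],
    [36, -5.5, -2],
    [36, -5.5, -2],
    [36, -5.5, -2],
    [36, -5.5, -2],
    [36, -5.5, -2],
    [36, -5.5, -2],
    [36, -5.5, -2],
    [36, -5.5, -2],
    [36, -5.5, -2],
    [36, -5.5, -2],
    [36, -5.5, -2],
    [36, -5.5, -2],
    [36, -5.5, -2],
    [30, -4.5, -2],
    [15, -2, 0],
    [0, 0, 0]
  ],
  "rot": [
    [0, 0, 0],
    [0, 0, 0],
    [0, 0, 0],
    [0, 0, 0],
    [0, 0, 0],
    [0, 0, 0],
    [0, 0, 0],
    [0, 0, 0],
    [0, 0, 0],
    [0, 0, 0],
    [0, 0, 0],
    [0, 0, 0],
    [0, 0, 0],
    [0, 0, 0],
    [0, 0, 0],
    [0, 0, 0],
    [0, 0, 0]
  ],
  "hand": [50, 50, 50, 50, 50, 50, 50, 50, 50, 50, 50, 50, 50, 50, 50, 50, 50]
}}

```text
t: 16.87
tcp_pos: [0.4898, 0.1727, 0.3216]
tool_rot: [0.768, 0.641, -0.003, -0.008]
force: [-0.2, -0.4, 0.9]
finger_gap: 0.587
```

```bash
python3 - <<'E'
from h import *
caddy((245,139),(417,162)) if 0 else None
to(495.2,141,290,-10.1);lvl();heads()
E
```

```text
t 16.87 tcp [489.8 172.7 321.6] z [-0.015  0.008 -1.   ] y [ 0.984 -0.178 -0.017] gap 0.587 F [-0.2 -0.4  0.9] q [0.12 0.37 1.67 0.01 1.12 0.29]
TOOL SHIFT [-30.4  11.5  31.3] ROTZ -0.2
LEVEL rot xy [-0.95 -0.29  0.  ]
dial [342.  47.] 911 [521.6 288.3 173. ]
dial [340. 140.] 733 [512.7 239.3 173. ]
dial [338. 294.] 506 [494.9 140.9 173. ]
```

Request:
{"name": "drive_tool", "arguments": {
  "linear": [
    [-16, 6, 5],
    [-16, 5.5, 15],
    [0, 0, 15],
    [0, 0, 15],
    [0, 0, 15],
    [0, 0, 0]
  ],
  "rot": [
    [-0.9, -0.3, 0],
    [0, 0, 0],
    [0, 0, 0],
    [0, 0, 0],
    [0, 0, 0],
    [0, 0, 0]
  ],
  "hand": [50, 50, 50, 50, 50, 50]
}}

```text
t: 17.42
tcp_pos: [0.4941, 0.1309, 0.2525]
tool_rot: [0.768, 0.64, -0.003, 0.001]
force: [0.4, -0.0, -0.4]
finger_gap: 0.588
```

```bash
python3 - <<'E'
from h import *
to(495.1,141,218,-10.1);lvl()
E
```

```text
t 17.42 tcp [494.1 130.9 252.5] z [-0.003 -0.005 -1.   ] y [ 0.984 -0.181 -0.002] gap 0.588 F [ 0.4 -0.  -0.4] q [ 0.04  0.45  1.77 -0.01  0.93  0.23]
TOOL SHIFT [10.3 -0.8 34.4] ROTZ -0.3
LEVEL rot xy [-0.11  0.3   0.  ]
```

Request:
{"name": "drive_tool", "arguments": {
  "linear": [
    [9, -0.8, 0],
    [0, 0, 12],
    [0, 0, 15],
    [0, 0, 6],
    [0, 0, 0]
  ],
  "rot": [
    [0, 0.3, 0],
    [0, 0, 0],
    [0, 0, 0],
    [0, 0, 0],
    [0, 0, 0]
  ],
  "hand": [50, 50, 50, 50, 50]
}}

```text
t: 17.83
tcp_pos: [0.4965, 0.1381, 0.2205]
tool_rot: [0.77, 0.638, 0.001, -0.0]
force: [-0.1, -0.0, 0.2]
finger_gap: 0.587
```

```bash
python3 - <<'E'
from h import *
to(495.1,141,218,-10.1);lvl()
E
```

```text
t 17.83 tcp [496.5 138.1 220.5] z [ 0.001  0.001 -1.   ] y [ 0.982 -0.186  0.001] gap 0.587 F [-0.1 -0.   0.2] q [0.05 0.5  1.79 0.   0.85 0.24]
TOOL SHIFT [ 2.6 -1.9  2.5] ROTZ -0.6
LEVEL rot xy [ 0.03 -0.08 -0.  ]
```

Request:
{"name": "drive_tool", "arguments": {
  "linear": [
    [3, -1.9, 3],
    [0, 0, 0],
    [0, 0, 0],
    [0, 0, 0],
    [0, 0, 0],
    [0, 0, 0],
    [0, 0, -5],
    [0, 0, -12],
    [0, 0, -20],
    [0, 0, -25],
    [0, 0, -25],
    [0, 0, -8],
    [0, 0, 0]
  ],
  "rot": [
    [0, 0, -0.6],
    [0, 0, 0],
    [0, 0, 0],
    [0, 0, 0],
    [0, 0, 0],
    [0, 0, 0],
    [0, 0, 0],
    [0, 0, 0],
    [0, 0, 0],
    [0, 0, 0],
    [0, 0, 0],
    [0, 0, 0],
    [0, 0, 0]
  ],
  "hand": [50, 20, 15, 15, 15, 15, 15, 15, 15, 15, 15, 15, 15]
}}

```text
t: 18.92
tcp_pos: [0.496, 0.1419, 0.3204]
tool_rot: [0.766, 0.642, 0.003, 0.001]
force: [-0.2, 0.0, -0.1]
finger_gap: 0.267
```

Request:
{"name": "drive_tool", "arguments": {
  "linear": [
    [-20, 3, -1],
    [-36, 6, -1],
    [-36, 6, -1],
    [-36, 6, -1],
    [-36, 6, -1],
    [-36, 6, -1],
    [-36, 6, -1],
    [-36, 6, -1],
    [-36, 6, -1],
    [-36, 6, -1],
    [-36, 6, -1],
    [-36, 6, -1],
    [-36, 6, -1],
    [-25, 4, -1],
    [-12, 2, 0],
    [0, 0, 0],
    [0, 0, 0]
  ],
  "rot": [
    [0, 0, 0],
    [0, 0, 0],
    [0, 0, 0],
    [0, 0, 0],
    [0, 0, 0],
    [0, 0, 0],
    [0, 0, 0],
    [0, 0, 0],
    [0, 0, 0],
    [0, 0, 0],
    [0, 0, 0],
    [0, 0, 0],
    [0, 0, 0],
    [0, 0, 0],
    [0, 0, 0],
    [0, 0, 0],
    [0, 0, 0]
  ],
  "hand": [15, 15, 15, 15, 15, 15, 15, 15, 15, 15, 15, 15, 15, 15, 15, 15, 15]
}}

```text
t: 20.33
tcp_pos: [0.4831, -0.373, 0.3093]
tool_rot: [0.765, 0.643, 0.0, -0.013]
force: [0.6, 1.8, -0.4]
finger_gap: 0.263
```

```bash
python3 - <<'E'
from h import *
to(446.3,-374.7,300,-10.1);lvl()
a=snap('wrist','w6.png'); c=cam('wrist')
ce=np.array([490.5,-368.2]);th=np.radians(-18.2);u=np.array([np.cos(th),np.sin(th)]);v=np.array([-u[1],u[0]])
P=[[*((ce+i*u+j*v)/1000),.115] for i,j in((-62,42),(62,42),(62,-42),(-62,-42))]
cv2.imwrite('pics/w6o.png',cv2.polylines(a[:,:,::-1].copy(),[np.int32(proj('wrist',P,c))],True,(0,255,0),1))
E
```

```text
t 20.33 tcp [ 483.1 -373.   309.3] z [-0.016  0.02  -1.   ] y [ 0.985 -0.172 -0.019] gap 0.263 F [ 0.6  1.8 -0.4] q [-0.84  0.51  1.45  0.    1.21 -0.67]
TOOL SHIFT [ -8.2 -35.8   9.9] ROTZ 0.2
LEVEL rot xy [-1.1 -1.  -0. ]
```

View pics/w6o.png

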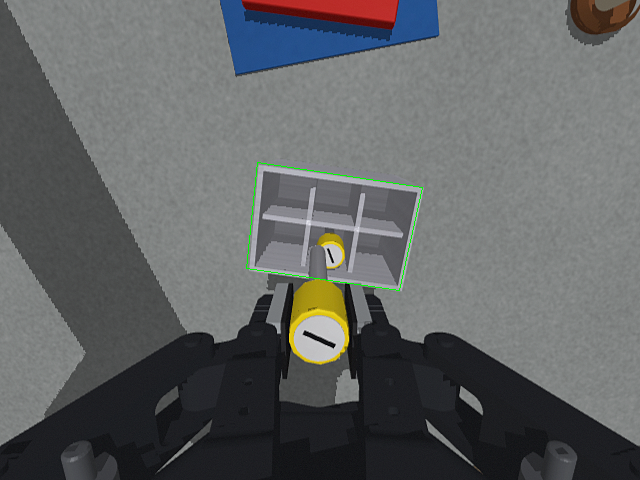

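The projected rim (green) lies right on the caddy, so its pose (490.5, -368.2, -18.2°) holds. Probe 2 goes into cell (-40,-20).

Request:
{"name": "drive_tool", "arguments": {
  "linear": [
    [-3, -18, 0],
    [-3, -16, 0],
    [0, 0, 5],
    [0, 0, 0]
  ],
  "rot": [
    [-1, -1, 0],
    [0, 0, 0],
    [0, 0, 0],
    [0, 0, 0]
  ],
  "hand": [15, 15, 15, 15]
}}

```text
t: 20.72
tcp_pos: [0.4487, -0.3637, 0.3029]
tool_rot: [0.763, 0.647, 0.0, -0.003]
force: [-0.0, -0.6, -0.5]
finger_gap: 0.265
```

```bash
cat >> h.py <<'E'
def fitcaddy(g=(490.5,-368.2,-18.2),im=None):
    from scipy.optimize import minimize
    c=cam('wrist'); a=snap('wrist') if im is None else im
    h=cv2.cvtColor(a,cv2.COLOR_RGB2HSV); b=cv2.GaussianBlur(np.where(h[...,1]<60,h[...,2],0).astype(np.float32),(3,3),0)
    s=np.linspace(-1,1,60); L=np.vstack([np.c_[60*s,s*0+40],np.c_[60*s,s*0-40],np.c_[s*0-60,40*s],np.c_[s*0+60,40*s]])
    def ev(p):
        th=np.radians(p[2]); u=np.array([np.cos(th),np.sin(th)]);v=np.array([-u[1],u[0]])
        W=np.array(p[:2])+L[:,:1]*u+L[:,1:]*v; q=proj('wrist',np.c_[W/1000,np.full(len(W),.115)],c).astype(np.float32)
        return -cv2.remap(b,q[:,0].reshape(-1,1),q[:,1].reshape(-1,1),1).mean()
    best=min(((ev((g[0]+i,g[1]+j,g[2]+k)),(g[0]+i,g[1]+j,g[2]+k)) for i in range(-30,31,3) for j in range(-30,31,3) for k in (-8,-4,0,4,8)))
    r=minimize(ev,best[1],method='Nelder-Mead'); print('fit caddy',np.round(r.x,1),round(-r.fun),'guess score',round(-ev(g)))
    return r.x
E
python3 - <<'E'
from h import *
to(446.3,-374.7,225,-10.1);lvl();fitcaddy()
E
```

```text
t 20.72 tcp [ 448.7 -363.7  302.9] z [-0.004  0.006 -1.   ] y [ 0.987 -0.164 -0.005] gap 0.265 F [-0.  -0.6 -0.5] q [-0.87  0.47  1.55  0.    1.13 -0.71]
TOOL SHIFT [-11.6  -0.2  77.8] ROTZ 0.7
LEVEL rot xy [-0.27 -0.3   0.  ]
fit caddy [ 491.9 -369.5  -17.8] 180 guess score 174
```

Request:
{"name": "drive_tool", "arguments": {
  "linear": [
    [-11, 0, 0],
    [-1, 0, 0],
    [0, 0, 15],
    [0, 0, 25],
    [0, 0, 25],
    [0, 0, 12],
    [0, 0, 0]
  ],
  "rot": [
    [-0.3, -0.3, 0.7],
    [0, 0, 0],
    [0, 0, 0],
    [0, 0, 0],
    [0, 0, 0],
    [0, 0, 0],
    [0, 0, 0]
  ],
  "hand": [15, 15, 15, 15, 15, 15, 15]
}}

```text
t: 21.35
tcp_pos: [0.454, -0.3784, 0.2272]
tool_rot: [0.765, 0.643, 0.001, 0.008]
force: [0.1, 1.1, -0.5]
finger_gap: 0.264
```

```bash
python3 - <<'E'
from h import *
to(447,-375.5,195,-10.1);lvl()
E
```

```text
t 21.35 tcp [ 454.  -378.4  227.2] z [ 0.011 -0.011 -1.   ] y [ 0.985 -0.172  0.013] gap 0.264 F [ 0.1  1.1 -0.5] q [-0.88  0.57  1.6   0.    0.95 -0.71]
TOOL SHIFT [ 1.9 -7.8 32.1] ROTZ 0.2
LEVEL rot xy [0.73 0.51 0.  ]
```

Request:
{"name": "drive_tool", "arguments": {
  "linear": [
    [1.7, -7, 0],
    [0, -1, 4],
    [0, 0, 0]
  ],
  "rot": [
    [0.7, 0.5, 0],
    [0, 0, 0],
    [0, 0, 0]
  ],
  "hand": [15, 15, 15]
}}

```text
t: 21.6
tcp_pos: [0.447, -0.3759, 0.2235]
tool_rot: [0.765, 0.644, 0.0, 0.0]
force: [-0.4, 0.3, -0.6]
finger_gap: 0.261
```

```bash
python3 - <<'E'
from h import *
to(447,-375.5,195,-10.1);lvl()
E
```

```text
t 21.6 tcp [ 447.  -375.9  223.5] z [ 0. -0. -1.] y [ 0.985 -0.171  0.   ] gap 0.261 F [-0.4  0.3 -0.6] q [-0.89  0.58  1.61  0.    0.95 -0.72]
TOOL SHIFT [ 0.4 -0.1 28.5] ROTZ 0.2
LEVEL rot xy [0.03 0.   0.  ]
```

Drop it, rise, and go for the third.

Request:
{"name": "drive_tool", "arguments": {
  "linear": [
    [0, 0, 10],
    [0, 0, 12],
    [0, 0, 5],
    [0, 0, 0],
    [0, 0, 0],
    [0, 0, 0],
    [0, 0, 0],
    [0, 0, -15],
    [0, 0, -25],
    [0, 0, -30],
    [0, 0, -30],
    [0, 0, -10],
    [0, 0, 0]
  ],
  "rot": [
    [0, 0, 0],
    [0, 0, 0],
    [0, 0, 0],
    [0, 0, 0],
    [0, 0, 0],
    [0, 0, 0],
    [0, 0, 0],
    [0, 0, 0],
    [0, 0, 0],
    [0, 0, 0],
    [0, 0, 0],
    [0, 0, 0],
    [0, 0, 0]
  ],
  "hand": [15, 15, 15, 15, 50, 50, 50, 50, 50, 50, 50, 50, 50]
}}

```text
t: 22.68
tcp_pos: [0.4481, -0.3774, 0.3148]
tool_rot: [0.765, 0.644, 0.0, 0.005]
force: [0.7, -0.4, -0.5]
finger_gap: 0.585
```

```bash
cat >> h.py <<'E'
def dials(z=.109):
    "dials standing in the caddy"
    heads(); c=cam('wrist')
E
python3 - <<'E'
from h import *
to(512.6,239.2,310,-10.1);lvl()
c=cam('wrist');a=heads(f='w7.png')
fitcaddy(im=a)
for p in [(0,0)]: pass
E
```

```text
t 22.68 tcp [ 448.1 -377.4  314.8] z [ 0.007 -0.008 -1.   ] y [ 0.985 -0.172  0.008] gap 0.585 F [ 0.7 -0.4 -0.5] q [-0.89  0.46  1.53  0.    1.14 -0.72]
TOOL SHIFT [ 6.186e+02 -4.240e+01  4.000e-01] ROTZ 0.2
LEVEL rot xy [0.47 0.37 0.  ]
dial [318. 230.] 367 [ 452.  -363.8  173. ]
dial [365. 234.] 362 [ 480.  -371.3  173. ]
fit caddy [ 491.8 -369.7  -17.8] 185 guess score 174
```

Request:
{"name": "drive_tool", "arguments": {
  "linear": [
    [20, -2, -1],
    [36, -2.4, -1.5],
    [36, -2.4, -1.5],
    [36, -2.4, -1.5],
    [36, -2.4, -1.5],
    [36, -2.4, -1.5],
    [36, -2.4, -1.5],
    [36, -2.4, -1.5],
    [36, -2.4, -1.5],
    [36, -2.4, -1.5],
    [36, -2.4, -1.5],
    [36, -2.4, -1.5],
    [36, -2.4, -1.5],
    [36, -2.4, -1.5],
    [36, -2.4, -1.5],
    [36, -2.4, -1.5],
    [20, -1, 0],
    [10, 0, 0],
    [0, 0, 0],
    [0, 0, 0]
  ],
  "rot": [
    [0, 0, 0],
    [0, 0, 0],
    [0, 0, 0],
    [0, 0, 0],
    [0, 0, 0],
    [0, 0, 0],
    [0, 0, 0],
    [0, 0, 0],
    [0, 0, 0],
    [0, 0, 0],
    [0, 0, 0],
    [0, 0, 0],
    [0, 0, 0],
    [0, 0, 0],
    [0, 0, 0],
    [0, 0, 0],
    [0, 0, 0],
    [0, 0, 0],
    [0, 0, 0],
    [0, 0, 0]
  ],
  "hand": [50, 50, 50, 50, 50, 50, 50, 50, 50, 50, 50, 50, 50, 50, 50, 50, 50, 50, 50, 50]
}}

```text
t: 24.4
tcp_pos: [0.5064, 0.2361, 0.3119]
tool_rot: [0.767, 0.641, -0.011, -0.005]
force: [-0.2, -0.5, 0.6]
finger_gap: 0.587
```

```bash
python3 - <<'E'
from h import *
to(512.6,239.2,255,-10.1);lvl();heads()
E
```

```text
t 24.4 tcp [506.4 236.1 311.9] z [-0.023 -0.006 -1.   ] y [ 0.984 -0.178 -0.022] gap 0.587 F [-0.2 -0.5  0.6] q [ 0.24  0.44  1.58 -0.    1.15  0.42]
TOOL SHIFT [ 4.7  6.8 56.8] ROTZ -0.1
LEVEL rot xy [-1.26  0.57 -0.  ]
dial [334.  69.] 957 [530.4 337.7 173. ]
dial [333. 164.] 763 [521.6 288.5 173. ]
dial [332. 246.] 620 [513.  239.6 173. ]
```

Request:
{"name": "drive_tool", "arguments": {
  "linear": [
    [4, 5.7, 0],
    [0, 0, 0],
    [0, 0, 15],
    [0, 0, 20],
    [0, 0, 15],
    [0, 0, 0]
  ],
  "rot": [
    [-1.2, 0.5, 0],
    [0, 0, 0],
    [0, 0, 0],
    [0, 0, 0],
    [0, 0, 0],
    [0, 0, 0]
  ],
  "hand": [50, 50, 50, 50, 50, 50]
}}

```text
t: 24.95
tcp_pos: [0.5154, 0.2309, 0.2618]
tool_rot: [0.771, 0.637, 0.001, 0.002]
force: [0.3, 0.2, -0.8]
finger_gap: 0.587
```

```bash
python3 - <<'E'
from h import *
to(512.8,239.4,218,-10.1);lvl()
E
```

```text
t 24.95 tcp [515.4 230.9 261.8] z [ 0.005 -0.002 -1.   ] y [ 0.982 -0.189  0.005] gap 0.587 F [ 0.3  0.2 -0.8] q [ 0.22  0.5   1.63 -0.    1.01  0.42]
TOOL SHIFT [ 7.8 -4.4 43.8] ROTZ -0.8
LEVEL rot xy [ 0.3   0.03 -0.  ]
```

Request:
{"name": "drive_tool", "arguments": {
  "linear": [
    [7.5, -4.4, 5],
    [0, 0, 18],
    [0, 0, 13],
    [0, 0, 6],
    [0, 0, 0]
  ],
  "rot": [
    [0.3, 0, -0.8],
    [0, 0, 0],
    [0, 0, 0],
    [0, 0, 0],
    [0, 0, 0]
  ],
  "hand": [50, 50, 50, 50, 50]
}}

```text
t: 25.37
tcp_pos: [0.5148, 0.2379, 0.2214]
tool_rot: [0.768, 0.641, 0.002, 0.001]
force: [0.5, 0.2, 1.4]
finger_gap: 0.585
```

```bash
python3 - <<'E'
from h import *
to(512.8,239.4,218,-10.1);lvl()
E
```

```text
t 25.37 tcp [514.8 237.9 221.4] z [ 0.005  0.001 -1.   ] y [ 0.984 -0.179  0.005] gap 0.585 F [0.5 0.2 1.4] q [0.24 0.56 1.66 0.   0.92 0.42]
TOOL SHIFT [ 1.1 -2.2  3.4] ROTZ -0.2
LEVEL rot xy [ 0.26 -0.12  0.  ]
```

Request:
{"name": "drive_tool", "arguments": {
  "linear": [
    [1, -2.2, 3],
    [0, 0, 0],
    [0, 0, 0],
    [0, 0, 0],
    [0, 0, 0],
    [0, 0, 0],
    [0, 0, -5],
    [0, 0, -12],
    [0, 0, -20],
    [0, 0, -25],
    [0, 0, -25],
    [0, 0, -10],
    [0, 0, 0]
  ],
  "rot": [
    [0.2, 0, 0],
    [0, 0, 0],
    [0, 0, 0],
    [0, 0, 0],
    [0, 0, 0],
    [0, 0, 0],
    [0, 0, 0],
    [0, 0, 0],
    [0, 0, 0],
    [0, 0, 0],
    [0, 0, 0],
    [0, 0, 0],
    [0, 0, 0]
  ],
  "hand": [50, 20, 15, 15, 15, 15, 15, 15, 15, 15, 15, 15, 15]
}}

```text
t: 26.45
tcp_pos: [0.5134, 0.2395, 0.324]
tool_rot: [0.767, 0.641, 0.003, 0.001]
force: [-1.0, -0.3, -0.5]
finger_gap: 0.261
```

Request:
{"name": "drive_tool", "arguments": {
  "linear": [
    [-20, 4, -1],
    [-36, 7.3, -1],
    [-36, 7.3, -1],
    [-36, 7.3, -1],
    [-36, 7.3, -1],
    [-36, 7.3, -1],
    [-36, 7.3, -1],
    [-36, 7.3, -1],
    [-36, 7.3, -1],
    [-36, 7.3, -1],
    [-36, 7.3, -1],
    [-36, 7.3, -1],
    [-36, 7.3, -1],
    [-36, 7.3, -1],
    [-36, 7.3, -1],
    [-36, 7.3, -1],
    [-25, 5, -1],
    [-13, 2, 0],
    [0, 0, 0],
    [0, 0, 0]
  ],
  "rot": [
    [0, 0, 0],
    [0, 0, 0],
    [0, 0, 0],
    [0, 0, 0],
    [0, 0, 0],
    [0, 0, 0],
    [0, 0, 0],
    [0, 0, 0],
    [0, 0, 0],
    [0, 0, 0],
    [0, 0, 0],
    [0, 0, 0],
    [0, 0, 0],
    [0, 0, 0],
    [0, 0, 0],
    [0, 0, 0],
    [0, 0, 0],
    [0, 0, 0],
    [0, 0, 0],
    [0, 0, 0]
  ],
  "hand": [15, 15, 15, 15, 15, 15, 15, 15, 15, 15, 15, 15, 15, 15, 15, 15, 15, 15, 15, 15]
}}

```text
t: 28.12
tcp_pos: [0.5217, -0.3964, 0.3254]
tool_rot: [0.766, 0.642, 0.004, -0.006]
force: [-0.1, 0.3, -0.6]
finger_gap: 0.261
```

```bash
python3 - <<'E'
from h import *
to(523.4,-400.9,300,-10.1);lvl();fitcaddy()
E
```

```text
t 28.12 tcp [ 521.7 -396.4  325.4] z [-0.003  0.014 -1.   ] y [ 0.985 -0.175 -0.005] gap 0.261 F [-0.1  0.3 -0.6] q [-0.82  0.55  1.32  0.01  1.28 -0.65]
TOOL SHIFT [-4.5  2.6 25.3] ROTZ 0.0
LEVEL rot xy [-0.3  -0.78  0.  ]
fit caddy [ 491.9 -369.9  -17.6] 180 guess score 168
```

Request:
{"name": "drive_tool", "arguments": {
  "linear": [
    [-4, 2.2, 5],
    [0, 0, 0],
    [0, 0, 20],
    [0, 0, 25],
    [0, 0, 22],
    [0, 0, 12],
    [0, 0, 0]
  ],
  "rot": [
    [-0.3, -0.8, 0],
    [0, 0, 0],
    [0, 0, 0],
    [0, 0, 0],
    [0, 0, 0],
    [0, 0, 0],
    [0, 0, 0]
  ],
  "hand": [15, 15, 15, 15, 15, 15, 15]
}}

```text
t: 28.75
tcp_pos: [0.5263, -0.3883, 0.2409]
tool_rot: [0.762, 0.648, 0.0, 0.001]
force: [0.0, 0.6, -0.9]
finger_gap: 0.262
```

```bash
python3 - <<'E'
from h import *
to(523.4,-400.9,195,-10.1);lvl()
E
```

```text
t 28.75 tcp [ 526.3 -388.3  240.9] z [ 0.002 -0.001 -1.   ] y [ 0.987 -0.161  0.002] gap 0.262 F [ 0.   0.6 -0.9] q [-0.81  0.64  1.41  0.    1.09 -0.65]
TOOL SHIFT [-12.8  -0.9  45.9] ROTZ 0.8
LEVEL rot xy [0.11 0.03 0.  ]
```

Request:
{"name": "drive_tool", "arguments": {
  "linear": [
    [-12, -0.9, 0],
    [-1, 0, 5],
    [0, 0, 5],
    [0, 0, 0]
  ],
  "rot": [
    [0, 0, 0.8],
    [0, 0, 0],
    [0, 0, 0],
    [0, 0, 0]
  ],
  "hand": [15, 15, 15, 15]
}}

```text
t: 29.08
tcp_pos: [0.5247, -0.3998, 0.2327]
tool_rot: [0.766, 0.643, 0.001, 0.002]
force: [0.2, 0.3, -0.8]
finger_gap: 0.262
```

```bash
python3 - <<'E'
from h import *
to(523.4,-400.9,195,-10.1);lvl()
E
```

```text
t 29.08 tcp [ 524.7 -399.8  232.7] z [ 0.004 -0.003 -1.   ] y [ 0.985 -0.172  0.004] gap 0.262 F [ 0.2  0.3 -0.8] q [-0.82  0.65  1.41  0.    1.08 -0.65]
TOOL SHIFT [-1.3 -1.2 37.7] ROTZ 0.2
LEVEL rot xy [ 0.23  0.11 -0.  ]
```

Request:
{"name": "drive_tool", "arguments": {
  "linear": [
    [-1, -1.2, 8],
    [0, 0, 12],
    [0, 0, 12],
    [0, 0, 4],
    [0, 0, 0],
    [0, 0, 0],
    [0, 0, 0],
    [0, 0, 0],
    [0, 0, -15],
    [0, 0, -25],
    [0, 0, -30],
    [0, 0, -30],
    [0, 0, -10],
    [0, 0, 0]
  ],
  "rot": [
    [0, 0, 0],
    [0, 0, 0],
    [0, 0, 0],
    [0, 0, 0],
    [0, 0, 0],
    [0, 0, 0],
    [0, 0, 0],
    [0, 0, 0],
    [0, 0, 0],
    [0, 0, 0],
    [0, 0, 0],
    [0, 0, 0],
    [0, 0, 0],
    [0, 0, 0]
  ],
  "hand": [15, 15, 15, 15, 15, 50, 50, 50, 50, 50, 50, 50, 50, 50]
}}

```text
t: 30.25
tcp_pos: [0.5231, -0.401, 0.3083]
tool_rot: [0.766, 0.643, 0.001, 0.003]
force: [-0.6, -0.5, -0.0]
finger_gap: 0.588
```

```bash
python3 - <<'E'
from h import *
to(521.6,288.4,315,-10.1);lvl()
a=heads(f='w8.png')
fitcaddy(im=a)
E
```

```text
t 30.25 tcp [ 523.1 -401.   308.3] z [ 0.004 -0.003 -1.   ] y [ 0.985 -0.173  0.005] gap 0.588 F [-0.6 -0.5 -0. ] q [-0.82  0.57  1.34  0.    1.23 -0.65]
TOOL SHIFT [ 678.8 -120.6   -8.7] ROTZ 0.2
LEVEL rot xy [ 0.28  0.13 -0.  ]
dial [214. 221.] 395 [ 467.2 -368.6  173. ]
dial [268. 226.] 383 [ 497.9 -376.7  173. ]
dial [316. 230.] 384 [ 525.6 -384.4  173. ]
fit caddy [ 492.2 -369.8  -17.7] 182 guess score 169
```

Request:
{"name": "drive_tool", "arguments": {
  "linear": [
    [20, -3, -2],
    [36, -6.4, -2],
    [36, -6.4, -2],
    [36, -6.4, -2],
    [36, -6.4, -2],
    [36, -6.4, -2],
    [36, -6.4, -2],
    [36, -6.4, -2],
    [36, -6.4, -2],
    [36, -6.4, -2],
    [36, -6.4, -2],
    [36, -6.4, -2],
    [36, -6.4, -2],
    [36, -6.4, -2],
    [36, -6.4, -2],
    [36, -6.4, -2],
    [36, -6.4, -2],
    [30, -4, 0],
    [15, -2, 0],
    [0, 0, 0]
  ],
  "rot": [
    [0, 0, 0],
    [0, 0, 0],
    [0, 0, 0],
    [0, 0, 0],
    [0, 0, 0],
    [0, 0, 0],
    [0, 0, 0],
    [0, 0, 0],
    [0, 0, 0],
    [0, 0, 0],
    [0, 0, 0],
    [0, 0, 0],
    [0, 0, 0],
    [0, 0, 0],
    [0, 0, 0],
    [0, 0, 0],
    [0, 0, 0],
    [0, 0, 0],
    [0, 0, 0],
    [0, 0, 0]
  ],
  "hand": [50, 50, 50, 50, 50, 50, 50, 50, 50, 50, 50, 50, 50, 50, 50, 50, 50, 50, 50, 50]
}}

```text
t: 31.97
tcp_pos: [0.5124, 0.2791, 0.3092]
tool_rot: [0.768, 0.64, -0.016, -0.017]
force: [0.3, -0.3, -0.7]
finger_gap: 0.586
```

```bash
python3 - <<'E'
from h import *
to(521.6,288.4,255,-10.1);lvl();heads()
E
```

```text
t 31.97 tcp [512.4 279.1 309.2] z [-0.046  0.006 -0.999] y [ 0.982 -0.181 -0.046] gap 0.586 F [ 0.3 -0.3 -0.7] q [0.3  0.48 1.51 0.02 1.19 0.47]
TOOL SHIFT [11.   9.8 53.8] ROTZ -0.3
LEVEL rot xy [-2.63  0.14  0.  ]
dial [342. 154.] 801 [530.5 337.6 173. ]
dial [340. 238.] 652 [521.5 288.9 173. ]
dial [366. 240.] 86 [537.  285.3 173. ]
```

Request:
{"name": "drive_tool", "arguments": {
  "linear": [
    [8, 4, 0],
    [6, 3, 5],
    [0, 0, 0],
    [0, 0, 15],
    [0, 0, 20],
    [0, 0, 10],
    [0, 0, 0]
  ],
  "rot": [
    [-2.2, 0, 0],
    [-0.4, 0, 0],
    [0, 0, 0],
    [0, 0, 0],
    [0, 0, 0],
    [0, 0, 0],
    [0, 0, 0]
  ],
  "hand": [50, 50, 50, 50, 50, 50, 50]
}}

```text
t: 32.6
tcp_pos: [0.5202, 0.2829, 0.2515]
tool_rot: [0.77, 0.638, -0.008, 0.0]
force: [-0.8, -0.5, 0.2]
finger_gap: 0.586
```

```bash
python3 - <<'E'
from h import *
to(521.5,288.6,218,-10.1);lvl()
E
```

```text
t 32.6 tcp [520.2 282.9 251.5] z [-0.012 -0.01  -1.   ] y [ 0.982 -0.187 -0.01 ] gap 0.586 F [-0.8 -0.5  0.2] q [ 0.31  0.55  1.56 -0.01  1.05  0.5 ]
TOOL SHIFT [ 6.3  0.6 33.4] ROTZ -0.7
LEVEL rot xy [-0.59  0.72  0.  ]
```

Request:
{"name": "drive_tool", "arguments": {
  "linear": [
    [6.5, 0.6, 3],
    [0, 0, 15],
    [0, 0, 10],
    [0, 0, 5],
    [0, 0, 0]
  ],
  "rot": [
    [-0.6, 0.7, -0.6],
    [0, 0, 0],
    [0, 0, 0],
    [0, 0, 0],
    [0, 0, 0]
  ],
  "hand": [50, 50, 50, 50, 50]
}}

```text
t: 33.02
tcp_pos: [0.5241, 0.2881, 0.2184]
tool_rot: [0.767, 0.641, 0.002, 0.0]
force: [0.1, -0.7, -0.0]
finger_gap: 0.587
```

```bash
python3 - <<'E'
from h import *
to(521.5,288.6,218,-10.1);lvl()
E
```

```text
t 33.02 tcp [524.1 288.1 218.4] z [ 0.004  0.002 -1.   ] y [ 0.984 -0.178  0.003] gap 0.587 F [ 0.1 -0.7 -0. ] q [0.32 0.6  1.58 0.   0.96 0.49]
TOOL SHIFT [-0.  -2.6  0.4] ROTZ -0.1
LEVEL rot xy [ 0.2  -0.17  0.  ]
```

Request:
{"name": "drive_tool", "arguments": {
  "linear": [
    [0, -2.5, 0.5],
    [0, 0, 0],
    [0, 0, 0],
    [0, 0, 0],
    [0, 0, 0],
    [0, 0, 0],
    [0, 0, -5],
    [0, 0, -12],
    [0, 0, -20],
    [0, 0, -25],
    [0, 0, -25],
    [0, 0, -10],
    [0, 0, 0]
  ],
  "rot": [
    [0.2, 0, 0],
    [0, 0, 0],
    [0, 0, 0],
    [0, 0, 0],
    [0, 0, 0],
    [0, 0, 0],
    [0, 0, 0],
    [0, 0, 0],
    [0, 0, 0],
    [0, 0, 0],
    [0, 0, 0],
    [0, 0, 0],
    [0, 0, 0]
  ],
  "hand": [50, 20, 15, 15, 15, 15, 15, 15, 15, 15, 15, 15, 15]
}}

```text
t: 34.1
tcp_pos: [0.5222, 0.2886, 0.3223]
tool_rot: [0.767, 0.641, 0.003, -0.0]
force: [0.4, 0.8, -0.2]
finger_gap: 0.264
```

Request:
{"name": "drive_tool", "arguments": {
  "linear": [
    [-20, 2, -1],
    [-36, 3, -1],
    [-36, 3, -1],
    [-36, 3, -1],
    [-36, 3, -1],
    [-36, 3, -1],
    [-36, 3, -1],
    [-36, 3, -1],
    [-36, 3, -1],
    [-36, 3, -1],
    [-36, 3, -1],
    [-36, 3, -1],
    [-36, 3, -1],
    [-36, 3, -1],
    [-36, 3, -1],
    [-36, 3, -1],
    [-25, 2, -1],
    [-13, 1, 0],
    [0, 0, 0],
    [0, 0, 0]
  ],
  "rot": [
    [0, 0, 0],
    [0, 0, 0],
    [0, 0, 0],
    [0, 0, 0],
    [0, 0, 0],
    [0, 0, 0],
    [0, 0, 0],
    [0, 0, 0],
    [0, 0, 0],
    [0, 0, 0],
    [0, 0, 0],
    [0, 0, 0],
    [0, 0, 0],
    [0, 0, 0],
    [0, 0, 0],
    [0, 0, 0],
    [0, 0, 0],
    [0, 0, 0],
    [0, 0, 0],
    [0, 0, 0]
  ],
  "hand": [15, 15, 15, 15, 15, 15, 15, 15, 15, 15, 15, 15, 15, 15, 15, 15, 15, 15, 15, 15]
}}

```text
t: 35.77
tcp_pos: [0.4596, -0.3334, 0.3256]
tool_rot: [0.766, 0.643, 0.004, -0.005]
force: [-1.0, -0.3, -0.8]
finger_gap: 0.264
```

```bash
python3 - <<'E'
from h import *
to(459.9,-338.6,300,-10.1);lvl();fitcaddy((491.9,-369.8,-17.8))
E
```

```text
t 35.77 tcp [ 459.6 -333.4  325.6] z [-0.001  0.013 -1.   ] y [ 0.985 -0.173 -0.004] gap 0.264 F [-1.  -0.3 -0.8] q [-0.83  0.43  1.55  0.01  1.18 -0.66]
TOOL SHIFT [-5.4  1.3 25.5] ROTZ 0.1
LEVEL rot xy [-0.21 -0.72  0.  ]
fit caddy [ 491.8 -369.5  -17.9] 147 guess score 147
```

Request:
{"name": "drive_tool", "arguments": {
  "linear": [
    [-10, 1.2, 5],
    [0, 0, 0],
    [0, 0, 18],
    [0, 0, 18],
    [0, 0, 8],
    [0, 0, 0]
  ],
  "rot": [
    [-0.2, -0.7, 0],
    [0, 0, 0],
    [0, 0, 0],
    [0, 0, 0],
    [0, 0, 0],
    [0, 0, 0]
  ],
  "hand": [15, 15, 15, 15, 15, 15]
}}

```text
t: 36.32
tcp_pos: [0.461, -0.3352, 0.2754]
tool_rot: [0.762, 0.647, 0.0, -0.0]
force: [0.8, 1.0, 0.2]
finger_gap: 0.266
```

```bash
python3 - <<'E'
from h import *
to(459.9,-338.6,195,-10.1);lvl()
E
```

```text
t 36.32 tcp [ 461.  -335.2  275.4] z [ 0.     0.001 -1.   ] y [ 0.987 -0.162  0.   ] gap 0.266 F [0.8 1.  0.2] q [-0.83  0.49  1.6   0.    1.05 -0.66]
TOOL SHIFT [-3.6 -0.5 80.4] ROTZ 0.8
LEVEL rot xy [ 0.   -0.05  0.  ]
```

Request:
{"name": "drive_tool", "arguments": {
  "linear": [
    [-3.5, -0.5, 8],
    [0, 0, 20],
    [0, 0, 20],
    [0, 0, 10],
    [0, 0, 0]
  ],
  "rot": [
    [0, 0, 0],
    [0, 0, 0],
    [0, 0, 0],
    [0, 0, 0],
    [0, 0, 0]
  ],
  "hand": [15, 15, 15, 15, 15]
}}

```text
t: 36.73
tcp_pos: [0.4623, -0.3384, 0.2179]
tool_rot: [0.761, 0.649, 0.001, 0.003]
force: [0.5, -0.0, -0.0]
finger_gap: 0.263
```

```bash
python3 - <<'E'
from h import *
to(459.9,-338.6,195,-10.1);lvl()
E
```

```text
t 36.73 tcp [ 462.3 -338.4  217.9] z [ 0.005 -0.004 -1.   ] y [ 0.987 -0.158  0.005] gap 0.263 F [ 0.5 -0.  -0. ] q [-0.83  0.57  1.65  0.    0.92 -0.67]
TOOL SHIFT [-0.5 -2.4 22.9] ROTZ 1.0
LEVEL rot xy [ 0.31  0.19 -0.  ]
```

Request:
{"name": "drive_tool", "arguments": {
  "linear": [
    [-0.5, -2.4, 5],
    [0, 0, 10],
    [0, 0, 7],
    [0, 0, 0],
    [0, 0, 0],
    [0, 0, 0],
    [0, 0, 0],
    [0, 0, -15],
    [0, 0, -25],
    [0, 0, -30],
    [0, 0, -30],
    [0, 0, -10],
    [0, 0, 0]
  ],
  "rot": [
    [0, 0, 0.8],
    [0, 0, 0],
    [0, 0, 0],
    [0, 0, 0],
    [0, 0, 0],
    [0, 0, 0],
    [0, 0, 0],
    [0, 0, 0],
    [0, 0, 0],
    [0, 0, 0],
    [0, 0, 0],
    [0, 0, 0],
    [0, 0, 0]
  ],
  "hand": [15, 15, 15, 15, 50, 50, 50, 50, 50, 50, 50, 50, 50]
}}

```text
t: 37.82
tcp_pos: [0.4603, -0.3395, 0.3125]
tool_rot: [0.766, 0.643, 0.001, 0.006]
force: [0.2, -0.5, -0.2]
finger_gap: 0.584
```

```bash
python3 - <<'E'
from h import *
to(530.4,337.6,310,-10.1);lvl()
a=heads(f='w9.png')
fitcaddy((491.9,-369.8,-17.8),im=a)
E
```

```text
t 37.82 tcp [ 460.3 -339.5  312.5] z [ 0.009 -0.009 -1.   ] y [ 0.985 -0.173  0.01 ] gap 0.584 F [ 0.2 -0.5 -0.2] q [-0.83  0.44  1.57  0.    1.12 -0.66]
TOOL SHIFT [679.  -48.2  -2.7] ROTZ 0.1
LEVEL rot xy [0.59 0.4  0.  ]
dial [316. 230.] 373 [ 463.1 -325.1  173. ]
dial [306. 277.] 324 [ 451.8 -354.2  173. ]
dial [356. 281.] 325 [ 482.7 -362.5  173. ]
dial [402. 285.] 254 [ 510.9 -370.4  173. ]
fit caddy [ 491.9 -369.3  -17.2] 171 guess score 170
```

Four in. Go for the last one.

Request:
{"name": "drive_tool", "arguments": {
  "linear": [
    [20, -1, -2],
    [36, -2.3, -2],
    [36, -2.3, -2],
    [36, -2.3, -2],
    [36, -2.3, -2],
    [36, -2.3, -2],
    [36, -2.3, -2],
    [36, -2.3, -2],
    [36, -2.3, -2],
    [36, -2.3, -2],
    [36, -2.3, -2],
    [36, -2.3, -2],
    [36, -2.3, -2],
    [36, -2.3, -2],
    [36, -2.3, -2],
    [36, -2.3, -2],
    [36, -2.3, -2],
    [30, -2, 0],
    [15, -1, 0],
    [0, 0, 0]
  ],
  "rot": [
    [0, 0, 0],
    [0, 0, 0],
    [0, 0, 0],
    [0, 0, 0],
    [0, 0, 0],
    [0, 0, 0],
    [0, 0, 0],
    [0, 0, 0],
    [0, 0, 0],
    [0, 0, 0],
    [0, 0, 0],
    [0, 0, 0],
    [0, 0, 0],
    [0, 0, 0],
    [0, 0, 0],
    [0, 0, 0],
    [0, 0, 0],
    [0, 0, 0],
    [0, 0, 0],
    [0, 0, 0]
  ],
  "hand": [50, 50, 50, 50, 50, 50, 50, 50, 50, 50, 50, 50, 50, 50, 50, 50, 50, 50, 50, 50]
}}

```text
t: 39.53
tcp_pos: [0.5276, 0.3275, 0.317]
tool_rot: [0.768, 0.64, -0.011, -0.004]
force: [-0.9, -0.8, 0.8]
finger_gap: 0.585
```

```bash
python3 - <<'E'
from h import *
to(530.4,337.6,255,-10.1);lvl();heads()
E
```

```text
t 39.53 tcp [527.6 327.5 317. ] z [-0.023 -0.008 -1.   ] y [ 0.983 -0.181 -0.021] gap 0.585 F [-0.9 -0.8  0.8] q [0.38 0.52 1.41 0.   1.24 0.56]
TOOL SHIFT [11.2  2.2 61.9] ROTZ -0.3
LEVEL rot xy [-1.22  0.68  0.  ]
dial [324. 234.] 616 [530.6 337.6 173. ]
```

Request:
{"name": "drive_tool", "arguments": {
  "linear": [
    [14, 1, 5],
    [0, 0, 0],
    [0, 0, 15],
    [0, 0, 20],
    [0, 0, 15],
    [0, 0, 8],
    [0, 0, 0]
  ],
  "rot": [
    [-1.2, 0.7, -0.3],
    [0, 0, 0],
    [0, 0, 0],
    [0, 0, 0],
    [0, 0, 0],
    [0, 0, 0],
    [0, 0, 0]
  ],
  "hand": [50, 50, 50, 50, 50, 50, 50]
}}

```text
t: 40.17
tcp_pos: [0.5286, 0.3301, 0.2479]
tool_rot: [0.768, 0.64, -0.007, 0.0]
force: [0.4, -0.8, 0.7]
finger_gap: 0.587
```

```bash
python3 - <<'E'
from h import *
to(530.5,337.6,218,-10.1);lvl()
E
```

```text
t 40.17 tcp [528.6 330.1 247.9] z [-0.011 -0.01  -1.   ] y [ 0.983 -0.181 -0.009] gap 0.587 F [ 0.4 -0.8  0.7] q [ 0.38  0.59  1.48 -0.01  1.08  0.57]
TOOL SHIFT [ 8.1  0.7 29.8] ROTZ -0.3
LEVEL rot xy [-0.5   0.67 -0.  ]
```

Request:
{"name": "drive_tool", "arguments": {
  "linear": [
    [8, 0, 3],
    [0, -1, 12],
    [0, 0, 10],
    [0, 0, 4],
    [0, 0, 0]
  ],
  "rot": [
    [-0.5, 0.7, -0.3],
    [0, 0, 0],
    [0, 0, 0],
    [0, 0, 0],
    [0, 0, 0]
  ],
  "hand": [50, 50, 50, 50, 50]
}}

```text
t: 40.58
tcp_pos: [0.5313, 0.3368, 0.2198]
tool_rot: [0.768, 0.641, 0.003, 0.0]
force: [0.1, 0.1, -0.6]
finger_gap: 0.587
```

```bash
python3 - <<'E'
from h import *
to(530.5,337.6,218,-10.1);lvl()
E
```

```text
t 40.58 tcp [531.3 336.8 219.8] z [ 0.005  0.003 -1.   ] y [ 0.984 -0.178  0.005] gap 0.587 F [ 0.1  0.1 -0.6] q [0.39 0.63 1.5  0.   1.   0.57]
TOOL SHIFT [ 0.6 -0.9  1.8] ROTZ -0.2
LEVEL rot xy [ 0.26 -0.23 -0.  ]
```

Request:
{"name": "drive_tool", "arguments": {
  "linear": [
    [0.5, -1, 1.5],
    [0, 0, 0],
    [0, 0, 0],
    [0, 0, 0],
    [0, 0, 0],
    [0, 0, 0],
    [0, 0, -5],
    [0, 0, -12],
    [0, 0, -20],
    [0, 0, -25],
    [0, 0, -25],
    [0, 0, -10],
    [0, 0, 0]
  ],
  "rot": [
    [0.2, 0, 0],
    [0, 0, 0],
    [0, 0, 0],
    [0, 0, 0],
    [0, 0, 0],
    [0, 0, 0],
    [0, 0, 0],
    [0, 0, 0],
    [0, 0, 0],
    [0, 0, 0],
    [0, 0, 0],
    [0, 0, 0],
    [0, 0, 0]
  ],
  "hand": [50, 20, 15, 15, 15, 15, 15, 15, 15, 15, 15, 15, 15]
}}

```text
t: 41.67
tcp_pos: [0.5314, 0.3377, 0.3255]
tool_rot: [0.767, 0.641, 0.005, 0.0]
force: [0.5, -0.0, -0.9]
finger_gap: 0.257
```

Request:
{"name": "drive_tool", "arguments": {
  "linear": [
    [-25, 4, -1],
    [-36, 5.2, -1],
    [-36, 5.2, -1],
    [-36, 5.2, -1],
    [-36, 5.2, -1],
    [-36, 5.2, -1],
    [-36, 5.2, -1],
    [-36, 5.2, -1],
    [-36, 5.2, -1],
    [-36, 5.2, -1],
    [-36, 5.2, -1],
    [-36, 5.2, -1],
    [-36, 5.2, -1],
    [-36, 5.2, -1],
    [-36, 5.2, -1],
    [-36, 5.2, -1],
    [-36, 5.2, -1],
    [-30, 2, 0],
    [-15, 1, 0],
    [0, 0, 0]
  ],
  "rot": [
    [0, 0, 0],
    [0, 0, 0],
    [0, 0, 0],
    [0, 0, 0],
    [0, 0, 0],
    [0, 0, 0],
    [0, 0, 0],
    [0, 0, 0],
    [0, 0, 0],
    [0, 0, 0],
    [0, 0, 0],
    [0, 0, 0],
    [0, 0, 0],
    [0, 0, 0],
    [0, 0, 0],
    [0, 0, 0],
    [0, 0, 0],
    [0, 0, 0],
    [0, 0, 0],
    [0, 0, 0]
  ],
  "hand": [15, 15, 15, 15, 15, 15, 15, 15, 15, 15, 15, 15, 15, 15, 15, 15, 15, 15, 15, 15]
}}

```text
t: 43.33
tcp_pos: [0.5021, -0.3417, 0.3376]
tool_rot: [0.765, 0.644, 0.008, 0.0]
force: [0.1, -0.5, -0.8]
finger_gap: 0.26
```

```bash
python3 - <<'E'
from h import *
to(498,-350.5,300,-10.1);lvl();fitcaddy((491.9,-369.8,-17.8))
E
```

```text
t 43.33 tcp [ 502.1 -341.7  337.6] z [ 0.013  0.01  -1.   ] y [ 0.985 -0.172  0.011] gap 0.26 F [ 0.1 -0.5 -0.8] q [-0.79  0.47  1.44  0.02  1.23 -0.62]
TOOL SHIFT [-9.8 -2.9 37.5] ROTZ 0.2
LEVEL rot xy [ 0.66 -0.7   0.  ]
fit caddy [ 491.4 -369.4  -17.9] 144 guess score 144
```

Request:
{"name": "drive_tool", "arguments": {
  "linear": [
    [-14, -3, 5],
    [0, 0, 0],
    [0, 0, 18],
    [0, 0, 22],
    [0, 0, 15],
    [0, 0, 0]
  ],
  "rot": [
    [0.6, -0.7, 0],
    [0, 0, 0],
    [0, 0, 0],
    [0, 0, 0],
    [0, 0, 0],
    [0, 0, 0]
  ],
  "hand": [15, 15, 15, 15, 15, 15]
}}

```text
t: 43.88
tcp_pos: [0.4972, -0.3452, 0.276]
tool_rot: [0.762, 0.647, 0.001, -0.002]
force: [-0.6, 1.0, -2.0]
finger_gap: 0.264
```

```bash
python3 - <<'E'
from h import *
to(498,-350.5,195,-10.1);lvl()
E
```

```text
t 43.88 tcp [ 497.2 -345.2  276. ] z [-0.002  0.004 -1.   ] y [ 0.987 -0.163 -0.002] gap 0.264 F [-0.6  1.  -2. ] q [-0.79  0.53  1.51  0.    1.1  -0.63]
TOOL SHIFT [-5.4  1.8 81. ] ROTZ 0.7
LEVEL rot xy [-0.13 -0.2   0.  ]
```

Request:
{"name": "drive_tool", "arguments": {
  "linear": [
    [-6, 1.5, 5],
    [0, 0, 18],
    [0, 0, 20],
    [0, 0, 10],
    [0, 0, 0]
  ],
  "rot": [
    [0, 0, 0.5],
    [0, 0, 0],
    [0, 0, 0],
    [0, 0, 0],
    [0, 0, 0]
  ],
  "hand": [15, 15, 15, 15, 15]
}}

```text
t: 44.3
tcp_pos: [0.5006, -0.3488, 0.2247]
tool_rot: [0.764, 0.646, 0.001, 0.001]
force: [-0.8, -0.7, -0.2]
finger_gap: 0.261
```

```bash
python3 - <<'E'
from h import *
to(498,-350.5,195,-10.1);lvl()
E
```

```text
t 44.3 tcp [ 500.6 -348.8  224.7] z [ 0.002  0.    -1.   ] y [ 0.986 -0.166  0.002] gap 0.261 F [-0.8 -0.7 -0.2] q [-0.79  0.6   1.54  0.    0.99 -0.63]
TOOL SHIFT [-2.1 -2.4 29.7] ROTZ 0.5
LEVEL rot xy [ 0.12 -0.03 -0.  ]
```

Request:
{"name": "drive_tool", "arguments": {
  "linear": [
    [-2.2, -2.6, 6],
    [0, 0, 12],
    [0, 0, 9],
    [0, 0, 0],
    [0, 0, 0],
    [0, 0, 0],
    [0, 0, 0],
    [0, 0, -15],
    [0, 0, -25],
    [0, 0, -30],
    [0, 0, -30],
    [0, 0, -20],
    [0, 0, 0]
  ],
  "rot": [
    [0, 0, 0],
    [0, 0, 0],
    [0, 0, 0],
    [0, 0, 0],
    [0, 0, 0],
    [0, 0, 0],
    [0, 0, 0],
    [0, 0, 0],
    [0, 0, 0],
    [0, 0, 0],
    [0, 0, 0],
    [0, 0, 0],
    [0, 0, 0]
  ],
  "hand": [15, 15, 15, 15, 50, 50, 50, 50, 50, 50, 50, 50, 50]
}}

```text
t: 45.38
tcp_pos: [0.4985, -0.3519, 0.3244]
tool_rot: [0.764, 0.646, 0.001, 0.003]
force: [0.6, -0.3, 0.5]
finger_gap: 0.59
```

```bash
python3 - <<'E'
from h import *
to(523,-143,310,72.8);lvl()
a=heads(f='w10.png')
fitcaddy((491.9,-369.8,-17.8),im=a)
print(rect(a,'red','wrist',.022))
s=snap('top'); i=cv2.resize(s[180:340,200:540,::-1],None,fx=1.88,fy=1.88,interpolation=2)
cv2.imwrite('pics/c10.png',np.vstack([a[:300,:,::-1],i[:,:640] if i.shape[1]>=640 else cv2.copyMakeBorder(i,0,0,0,640-i.shape[1],0)])[:600])
E
```

```text
t 45.38 tcp [ 498.5 -351.9  324.4] z [ 0.006 -0.004 -1.   ] y [ 0.986 -0.166  0.007] gap 0.59 F [ 0.6 -0.3  0.5] q [-0.8   0.48  1.45  0.    1.2  -0.63]
TOOL SHIFT [210.1 -10.7  13.7] ROTZ -82.4
LEVEL rot xy [0.37 0.16 0.  ]
dial [269. 222.] 350 [ 471.6 -329.   173. ]
dial [314. 226.] 343 [ 499.2 -337.   173. ]
dial [261. 266.] 310 [ 460.2 -357.8  173. ]
dial [310. 270.] 306 [ 491.4 -366.4  173. ]
dial [352. 276.] 302 [ 518.5 -375.4  173. ]
fit caddy [ 490.9 -368.   -18.3] 176 guess score 161
[ 512.8 -182.8  141.2   42.9   -9.4]
```

View pics/c10.png

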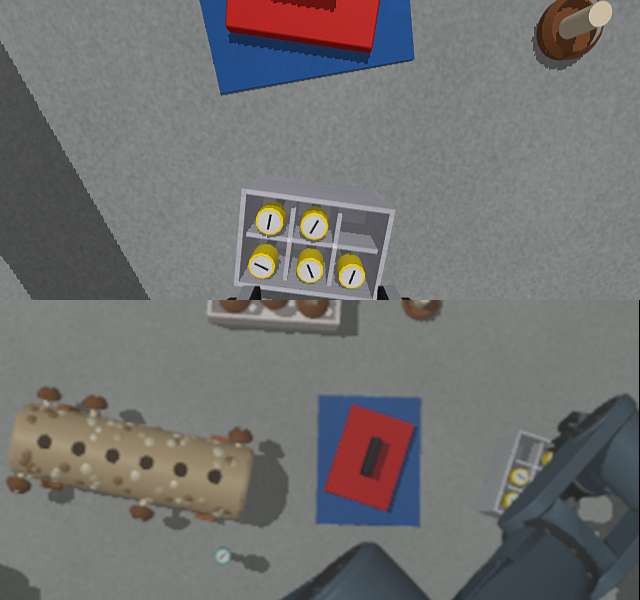

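Wrist view: all five dials in cells, (269,222), (314,226), (261,266), (310,270), (352,276). Top view: all six log holes are empty, the lid is still on the mat, the turquoise look-alike is untouched. Now the lid.

Request:
{"name": "drive_tool", "arguments": {
  "linear": [
    [20, -1, -2],
    [35, -2, -2],
    [35, -2, -2],
    [35, -2, -2],
    [35, -2, -2],
    [25, -1, -2],
    [15, 0, 0],
    [0, 0, 0]
  ],
  "rot": [
    [0, 0, 0],
    [0, 0, 0],
    [0, 0, 0],
    [0, 0, 0],
    [0, 0, 0],
    [0, 0, 0],
    [0, 0, 0],
    [0, 0, 0]
  ],
  "hand": [60, 60, 60, 60, 60, 60, 60, 60]
}}

```text
t: 46.15
tcp_pos: [0.5152, -0.1431, 0.3187]
tool_rot: [0.766, 0.643, -0.003, -0.012]
force: [-0.0, 0.0, 0.3]
finger_gap: 0.697
```

Request:
{"name": "drive_tool", "arguments": {
  "linear": [
    [0, 0, 0],
    [0, 0, 0],
    [0, 0, 0],
    [0, 0, 0],
    [0, 0, 0],
    [0, 0, 0],
    [0, 0, 0],
    [0, 0, 0],
    [0, 0, 0],
    [0, 0, 0],
    [0, 0, 0],
    [0, 0, 0],
    [0, 0, 0],
    [0, 0, 0],
    [0, 0, 0],
    [0, 0, 0]
  ],
  "rot": [
    [0, 0, -3],
    [0, 0, -6],
    [0, 0, -6],
    [0, 0, -6],
    [0, 0, -6],
    [0, 0, -6],
    [0, 0, -6],
    [0, 0, -6],
    [0, 0, -6],
    [0, 0, -6],
    [0, 0, -6],
    [0, 0, -6],
    [0, 0, -6],
    [0, 0, -4],
    [0, 0, -2],
    [0, 0, 0]
  ],
  "hand": [60, 60, 60, 60, 60, 60, 60, 60, 60, 60, 60, 60, 60, 60, 60, 60]
}}

```text
t: 47.48
tcp_pos: [0.5042, -0.1517, 0.2936]
tool_rot: [0.131, 0.991, 0.01, -0.033]
force: [0.8, 0.5, -0.3]
finger_gap: 0.705
```

```bash
python3 - <<'E'
from h import *
to(523,-143,310,72.8);lvl(); c=cam('wrist'); a=snap('wrist'); print('lid',rect(a,'red','wrist',.022,c))
E
```

```text
t 47.48 tcp [ 504.2 -151.7  293.6] z [-0.064  0.029 -0.998] y [0.261 0.965 0.012] gap 0.705 F [ 0.8  0.5 -0.3] q [-0.5   0.43  1.65 -0.01  1.13 -1.81]
TOOL SHIFT [-14.7  13.5 -17.3] ROTZ 2.1
LEVEL rot xy [ 0.66 -3.95  0.  ]
lid [ 522.9 -143.8  138.6   98.9  -17.3]
```

Request:
{"name": "drive_tool", "arguments": {
  "linear": [
    [-10, 6, 0],
    [-7, 6, 0],
    [0, 0, 0],
    [0, 0, 0]
  ],
  "rot": [
    [0.3, -2.5, 1],
    [0.3, -1.5, 1],
    [0, 0, 0],
    [0, 0, 0]
  ],
  "hand": [50, 50, 50, 50]
}}

```text
t: 47.87
tcp_pos: [0.5227, -0.1467, 0.2893]
tool_rot: [0.153, 0.988, 0.0, -0.002]
force: [-0.4, -0.2, 0.3]
finger_gap: 0.585
```

```bash
python3 - <<'E'
from h import *
to(522.9,-143.5,150,72.7);lvl(); c=cam('wrist'); a=snap('wrist'); print('lid',rect(a,'red','wrist',.022,c))
E
```

```text
t 47.87 tcp [ 522.7 -146.7  289.3] z [-0.004  0.001 -1.   ] y [ 0.303  0.953 -0.   ] gap 0.585 F [-0.4 -0.2  0.3] q [-0.48  0.44  1.65 -0.    1.06 -1.74]
TOOL SHIFT [  0.2   3.2 139.3] ROTZ -0.4
LEVEL rot xy [-0.02 -0.22  0.  ]
lid [ 523.3 -143.6  138.3   98.9  -17.3]
```

Request:
{"name": "drive_tool", "arguments": {
  "linear": [
    [0, 3, 5],
    [0, 0, 25],
    [0, 0, 30],
    [0, 0, 30],
    [0, 0, 30],
    [0, 0, 20],
    [0, 0, 8],
    [0, 0, 0]
  ],
  "rot": [
    [0, -0.2, -0.4],
    [0, 0, 0],
    [0, 0, 0],
    [0, 0, 0],
    [0, 0, 0],
    [0, 0, 0],
    [0, 0, 0],
    [0, 0, 0]
  ],
  "hand": [45, 45, 45, 45, 45, 45, 45, 45]
}}

```text
t: 48.58
tcp_pos: [0.5246, -0.146, 0.1363]
tool_rot: [0.15, 0.989, -0.001, 0.002]
force: [-0.5, 0.5, 0.6]
finger_gap: 0.525
```

```bash
python3 - <<'E'
from h import *
to(523.1,-143.5,101,72.7);lvl()
E
```

```text
t 48.58 tcp [ 524.6 -146.   136.3] z [ 0.004 -0.003 -1.   ] y [ 0.296  0.955 -0.002] gap 0.525 F [-0.5  0.5  0.6] q [-0.48  0.67  1.77 -0.    0.69 -1.75]
TOOL SHIFT [ 2.3  2.  35.2] ROTZ 0.1
LEVEL rot xy [-0.1   0.28 -0.  ]
```

Request:
{"name": "drive_tool", "arguments": {
  "linear": [
    [2.3, 2, 5],
    [0, 0, 14],
    [0, 0, 10],
    [0, 0, 5],
    [0, 0, 0]
  ],
  "rot": [
    [-0.1, 0.3, 0],
    [0, 0, 0],
    [0, 0, 0],
    [0, 0, 0],
    [0, 0, 0]
  ],
  "hand": [45, 45, 45, 45, 45]
}}

```text
t: 49.0
tcp_pos: [0.5249, -0.1441, 0.1041]
tool_rot: [0.149, 0.989, -0.001, 0.003]
force: [-0.2, 0.6, 0.3]
finger_gap: 0.52
```

```bash
python3 - <<'E'
from h import *
to(523.1,-143.5,101,72.7);lvl()
E
```

```text
t 49.0 tcp [ 524.9 -144.1  104.1] z [ 0.005 -0.002 -1.   ] y [ 0.296  0.955 -0.001] gap 0.52 F [-0.2  0.6  0.3] q [-0.47  0.73  1.78  0.    0.63 -1.74]
TOOL SHIFT [1.9 0.1 3.1] ROTZ 0.1
LEVEL rot xy [-0.05  0.32 -0.  ]
```

Request:
{"name": "drive_tool", "arguments": {
  "linear": [
    [1.9, 0, 3],
    [0, 0, 0],
    [0, 0, 0],
    [0, 0, 0],
    [0, 0, 0],
    [0, 0, 0],
    [0, 0, 0]
  ],
  "rot": [
    [0, 0.3, 0],
    [0, 0, 0],
    [0, 0, 0],
    [0, 0, 0],
    [0, 0, 0],
    [0, 0, 0],
    [0, 0, 0]
  ],
  "hand": [45, 10, 5, 5, 5, 5, 5],
  "force": 80
}}

```text
t: 49.58
tcp_pos: [0.524, -0.1439, 0.1035]
tool_rot: [0.149, 0.989, -0.001, 0.002]
force: [0.5, 0.6, -1.9]
finger_gap: 0.167
```

Request:
{"name": "drive_tool", "arguments": {
  "linear": [
    [0, 0, -8],
    [0, 0, -20],
    [0, 0, -30],
    [0, 0, -35],
    [0, 0, -35],
    [0, 0, -30],
    [0, 0, -10],
    [0, 0, 0]
  ],
  "rot": [
    [0, 0, 0],
    [0, 0, 0],
    [0, 0, 0],
    [0, 0, 0],
    [0, 0, 0],
    [0, 0, 0],
    [0, 0, 0],
    [0, 0, 0]
  ],
  "hand": [5, 5, 5, 5, 5, 5, 5, 5]
}}

```text
t: 50.25
tcp_pos: [0.5217, -0.1427, 0.2795]
tool_rot: [0.149, 0.989, 0.0, -0.002]
force: [-0.1, -0.1, -2.2]
finger_gap: 0.168
```

```bash
python3 - <<'E'
from h import *
to(491.3,-369,275,72);lvl()
a=snap('top','top3.png')
i=a[200:340,400:560,::-1]; cv2.imwrite('pics/top3c.png',cv2.resize(i,None,fx=4,fy=4,interpolation=2))
E
```

```text
t 50.25 tcp [ 521.7 -142.7  279.5] z [-0.003  0.001 -1.   ] y [ 0.296  0.955 -0.   ] gap 0.168 F [-0.1 -0.1 -2.2] q [-0.47  0.45  1.67 -0.    1.03 -1.74]
TOOL SHIFT [ -37.9 -225.2    4.4] ROTZ 0.8
LEVEL rot xy [-0.01 -0.19 -0.  ]
```

View pics/top3c.png

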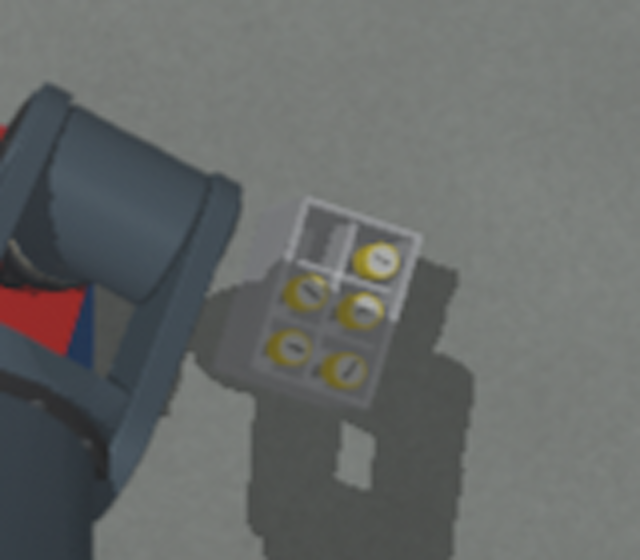

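Picture: caddy in place (crop centre (338,304), same as before), five heads below the rim. Carry the lid over.

Request:
{"name": "drive_tool", "arguments": {
  "linear": [
    [-2, -15, 0],
    [-6, -30, 0],
    [-6, -30, 0],
    [-6, -30, 0],
    [-6, -30, 0],
    [-6, -30, 0],
    [-4, -25, 0],
    [-2, -15, 0],
    [0, -8, 0],
    [0, 0, 0],
    [0, 0, 0]
  ],
  "rot": [
    [0, 0, 0],
    [0, 0, 0],
    [0, 0, 0],
    [0, 0, 0],
    [0, 0, 0],
    [0, 0, 0],
    [0, 0, 0],
    [0, 0, 0],
    [0, 0, 0],
    [0, 0, 0],
    [0, 0, 0]
  ],
  "hand": [5, 5, 5, 5, 5, 5, 5, 5, 5, 5, 5]
}}

```text
t: 51.22
tcp_pos: [0.4867, -0.3585, 0.2616]
tool_rot: [0.148, 0.989, 0.01, -0.015]
force: [0.6, 0.6, -1.8]
finger_gap: 0.167
```

```bash
python3 - <<'E'
from h import *
to(492.4,-369.3,225,72.2);lvl()
snap('wrist','w11.png')
E
```

```text
t 51.22 tcp [ 486.7 -358.5  261.6] z [-0.027  0.024 -0.999] y [0.292 0.956 0.015] gap 0.167 F [ 0.6  0.6 -1.8] q [-0.82  0.56  1.51 -0.    1.11 -2.09]
TOOL SHIFT [-9.8 -9.2 36.1] ROTZ 0.8
LEVEL rot xy [ 0.86 -1.87  0.  ]
```

View pics/w11.png

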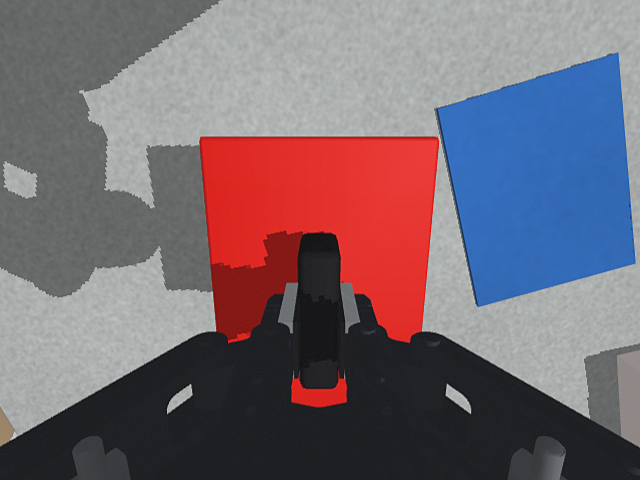

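Request:
{"name": "drive_tool", "arguments": {
  "linear": [
    [-6, -5, -5],
    [-5, -4, 0],
    [0, 0, 5],
    [0, 0, 5],
    [0, 0, 0]
  ],
  "rot": [
    [0.5, -1.2, 0.4],
    [0.4, -0.7, 0.4],
    [0, 0, 0],
    [0, 0, 0],
    [0, 0, 0]
  ],
  "hand": [5, 5, 5, 5, 5]
}}

```text
t: 51.68
tcp_pos: [0.497, -0.3657, 0.2566]
tool_rot: [0.152, 0.988, -0.001, 0.002]
force: [0.8, 0.6, -2.0]
finger_gap: 0.169
```

```bash
python3 - <<'E'
from h import *
to(492.4,-369.3,225,72.2);lvl()
E
```

```text
t 51.68 tcp [ 497.  -365.7  256.6] z [ 0.003 -0.002 -1.   ] y [ 0.3    0.954 -0.001] gap 0.169 F [ 0.8  0.6 -2. ] q [-0.82  0.57  1.5   0.    1.07 -2.08]
TOOL SHIFT [ 3.5 -4.8 31.6] ROTZ 0.3
LEVEL rot xy [-0.05  0.19 -0.  ]
```

Request:
{"name": "drive_tool", "arguments": {
  "linear": [
    [3.5, -5, 3],
    [0, 0, 10],
    [0, 0, 10],
    [0, 0, 5],
    [0, 0, 0]
  ],
  "rot": [
    [0, 0.2, 0.3],
    [0, 0, 0],
    [0, 0, 0],
    [0, 0, 0],
    [0, 0, 0]
  ],
  "hand": [5, 5, 5, 5, 5]
}}

```text
t: 52.1
tcp_pos: [0.4915, -0.3686, 0.2251]
tool_rot: [0.154, 0.988, 0.0, -0.001]
force: [-0.4, 0.5, -2.1]
finger_gap: 0.169
```

```bash
python3 - <<'E'
from h import *
to(492.4,-369.3,203,72.2);lvl()
E
```

```text
t 52.1 tcp [ 491.5 -368.6  225.1] z [-0.002  0.001 -1.   ] y [0.305 0.952 0.   ] gap 0.169 F [-0.4  0.5 -2.1] q [-0.82  0.61  1.53 -0.    1.   -2.09]
TOOL SHIFT [-1.1 -0.4 22.1] ROTZ 0.1
LEVEL rot xy [ 0.   -0.12 -0.  ]
```

Request:
{"name": "drive_tool", "arguments": {
  "linear": [
    [-1, 0, 4],
    [0, 0, 5],
    [0, 0, 4],
    [0, 0, 3],
    [0, 0, 0]
  ],
  "rot": [
    [0, 0, 0],
    [0, 0, 0],
    [0, 0, 0],
    [0, 0, 0],
    [0, 0, 0]
  ],
  "hand": [5, 5, 5, 5, 5]
}}

```text
t: 52.52
tcp_pos: [0.4923, -0.369, 0.2063]
tool_rot: [0.154, 0.988, 0.001, -0.002]
force: [-0.7, 0.2, -1.7]
finger_gap: 0.168
```

```bash
python3 - <<'E'
from h import *
to(492.4,-369.3,202.5,72.2);lvl()
E
```

```text
t 52.52 tcp [ 492.3 -369.   206.3] z [-0.003  0.002 -1.   ] y [0.305 0.952 0.001] gap 0.168 F [-0.7  0.2 -1.7] q [-0.82  0.64  1.54 -0.    0.97 -2.08]
TOOL SHIFT [-0.2 -0.3  3.8] ROTZ 0.0
LEVEL rot xy [ 0.05 -0.19 -0.  ]
```

The skirt is 8 mm below the rim with no contact force. Last few mm, then release.

Request:
{"name": "drive_tool", "arguments": {
  "linear": [
    [0, 0, 2],
    [0, 0, 2],
    [0, 0, 1],
    [0, 0, 0]
  ],
  "rot": [
    [0, 0, 0],
    [0, 0, 0],
    [0, 0, 0],
    [0, 0, 0]
  ],
  "hand": [5, 5, 5, 5]
}}

```text
t: 52.85
tcp_pos: [0.4926, -0.3693, 0.2023]
tool_rot: [0.154, 0.988, 0.0, -0.001]
force: [-0.0, 1.1, -3.4]
finger_gap: 0.167
```

Request:
{"name": "drive_tool", "arguments": {
  "linear": [
    [0, 0, 0],
    [0, 0, 0],
    [0, 0, 0],
    [0, 0, 0],
    [0, 0, -10],
    [0, 0, -25],
    [0, 0, -35],
    [0, 0, -35],
    [0, 0, -25],
    [0, 0, 0]
  ],
  "rot": [
    [0, 0, 0],
    [0, 0, 0],
    [0, 0, 0],
    [0, 0, 0],
    [0, 0, 0],
    [0, 0, 0],
    [0, 0, 0],
    [0, 0, 0],
    [0, 0, 0],
    [0, 0, 0]
  ],
  "hand": [45, 45, 45, 45, 45, 45, 45, 45, 45, 45],
  "force": 40
}}

```text
t: 53.68
tcp_pos: [0.4931, -0.3696, 0.3402]
tool_rot: [0.154, 0.988, 0.0, -0.001]
force: [-0.4, -0.4, 1.5]
finger_gap: 0.527
```

```bash
python3 - <<'E'
from h import *
st(); c=cam('wrist'); a=snap('wrist'); print('lid',rect(a,'red','wrist',.121,c))
s=snap('side')
i=cv2.resize(s[110:240,330:470,::-1],None,fx=3,fy=3,interpolation=2)
cv2.imwrite('pics/c12.png',np.hstack([cv2.resize(a[60:400,160:480,::-1],(367,390)),i]))
E
```

```text
t 53.68 tcp [ 493.1 -369.6  340.2] z [-0.002  0.001 -1.   ] y [0.305 0.952 0.   ] gap 0.527 F [-0.4 -0.4  1.5] q [-0.82  0.48  1.41 -0.    1.25 -2.08]
lid [ 491.5 -368.5  137.1   98.7  -17.7]
```

View pics/c12.png

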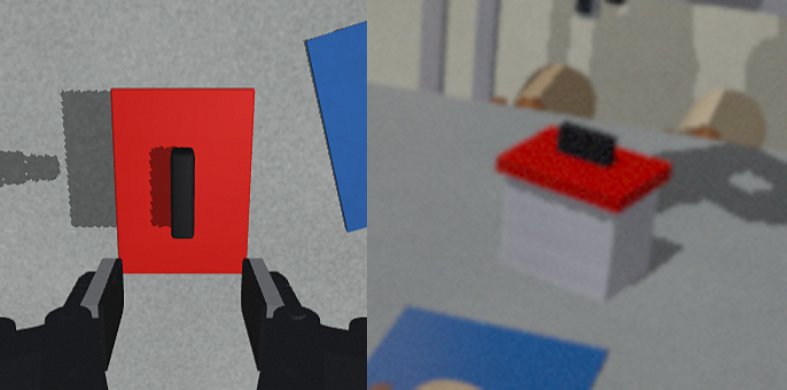

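Both views show the lid level on the caddy, handle up, skirt over the rim all round; measured centre (491.5,-368.5), yaw -17.7°, within about 1 mm of the caddy estimate. Hand in.

```bash
python3 - <<'E'
from h import *
print(order.sign_off())
E
```

```text
the job is handed in; nothing more can be done
None
```

The job is handed in at about 54 s of the 210 s allowed. `order.sign_off()` gives no verdict, so the result below rests on my own last checks.

- **What I did:** I laid the lid on the mat, handle up. I then moved all five yellow thermometers from the log to separate caddy cells and put the lid back on.
- **Left alone:** I did not move near the turquoise look-alike, punnet, bottle or mushroom. The last full top view showed the look-alike in place. I did not measure the bystanders again at the end.
- **Thermometers:** before closing, the picture showed five heads below the rim and all six log holes empty.
- **Lid:** when I let go, the tool was at 202 mm, as a fully seated lid should give. Afterwards the lid measured (491.5, -368.5) mm, yaw -17.7°. The last caddy fit was (490.9, -368.0) mm, yaw -18.3°, so they agree to about 1 mm. The side view showed the lid level, and the gripper was clear above it.
- **Disagreements:** caddy fits varied by 1–2 mm between views, within the lid's 4 mm play. I saw no knock to the caddy or lid. The tool drifted a few mm or degrees on long moves and turns, which I corrected each time before gripping or releasing.

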